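Right the upended tin and load the pair evenly in the tray

ROBOT

A 7-joint arm with a two-finger parallel gripper is mounted at the origin on the work surface. World frame = base frame: x ahead of the robot, y to its left, z up, the work surface at z = 0. Lengths are in m, angles in rad, forces in N, time in s.
With the tool pointing down it reaches from about 0.425 to 0.8 m from the base axis. Payload 8.3 kg.
Tool frame: the origin (TCP) lies on the centre line of the jaws, within the pads' length; the fingertips stand 8 mm ahead of it and the grasp point (between the pads) lies 11 mm behind it; z points along the fingers, y is the line along which they close (so a half turn about z gives the same grasp; the last joint's range is limited). The gripper opens to 85 mm and grips with 20 to 120 N. Pads are 22 mm wide; open, the fingers measure 114 mm over their backs; the gripper's body (76 mm by 85 mm) begins 54 mm behind the grasp point. The pads swing forward as they close: fully open they stand 13 mm farther back than shut.
Start: joints at [1.163, 0.383, 0.016, 1.37, -0.006, 1.388, -0.046], TCP at [0.211, -0.588, 0.239] pointing down, gripper open.
Joint ranges: [-2.95, 2.95], [-0.25, 2.06], [-1.52, 1.56], [0.18, 2.33], [-1.44, 4.58], [0.02, 2.06], [-3.01, 3.01]. Speed limits (rad/s): [2.39, 2.39, 3.01, 3.01, 3.14, 3.14, 3.14].

INTERFACE

Orientations are given as a 3x3 rotation matrix whose columns are the frame's x, y, z axes.
In Python, from rig import arm, eyes gives the robot as it stands.
- The arm moves only by the tool send_rows, never from a script. Its argument "plan" is a list that holds one entry, the list of rows, each a list of 4 numbers: the shift along the tool's x, y, z as a fraction of full scale, then the turn about the tool's z as a fraction of full scale. In form: [[[tx, ty, tz, yaw], ...]]. A call has exactly 5 rows; each row is the pose to reach, as a shift and turn from the pose commanded when the call began, along the tool's axes at that moment; what a row does not reach only later rows make up. Full scale, the value 1, is 500 mm for a shift and 90 degrees for a turn. A row lasts 1/10 s, in which the tool goes at most 50 mm and 8.59 degrees, less where a joint would pass 70% of its speed; a pose out of reach is approached as far as the arm can. A call with a number of a shift or a turn outside -1 to 1 is refused whole. A call with a gripper value outside its range is refused whole. "claw" is the closure, from 0 (fully open) to 1 (shut), set as the call begins (left out, the last holds). The fingers move at their own pace and stop on an object; the grip force is fixed at half the most. Time passes only in rows, so rows that repeat a pose let the fingers close, or fill a call up. It gives the time, the measured TCP pose, the force, the opening and the grip force at its end, in the units of the state.
- arm.sense(): the state, without advancing time (a new reading comes with each control period).
- eyes.snapshot(name): name is "side" or "top"; returns a dict with "image" (480x640x3 uint8, blue, green, red), "z_map" (480x640 float32, m along the optical axis (not along the pixel's ray), 0 where there is no reading), "K" (3x3 intrinsics, pixels), "eye" and "rotation" of the camera in the world. Camera axes: x right, y up, looking along -z (the intrinsics and any distortion apply to the point x, -y, -z); pixel columns grow to the right and rows downward; lengths in m; the calibration is good to about 2 mm. A picture is of the moment at which its call begins.
- arm.close_job(): hands the job in; it is judged then, once.
The state is a dict: "time": time; "q": joint angles; "qvel": joint speeds; "joint_efforts": joint torques, N m; "ee_pos": TCP position; "orientation": TCP orientation; "wrist_force": force on the tool from outside, world axes, zero at the start; "torque": the same for the moment, N m; "opening": finger opening in m; "grip_force": force on a finger pad.
Only numpy, scipy, OpenCV 4.12 (cv2) and the standard library are available. Lean on these libraries where they do the work, as an engineer would, in place of code of your own. Each camera call takes 0.05 s, during which the arm holds its last target. There are 200 camera calls.

TASK

One of the two small square-sided tins on the bench stands upside down, on its round lid. Keeping it on the bench, tip it over its bottom edge a quarter turn at a time, letting it rest on its side in between, until its lid is up; then stand both tins, lids up, in the light cardboard tray under the wire shelf, the righted one first, one each side of the low divider and about equally far from it (roughly 5 cm), so that the tray stays level on its narrow stand and does not slide. Leave the other goods on the bench where they are.

Things in the scene. Friction and masses are not known exactly. Their poses are not given: they have to be found in the camera images.
- tin_a_center (a point): centre of the tin that starts upside down: paper sides, bare steel ends, 56 mm along its x, 50 along its y, 76 along its z, about 0.28 kg, evenly filled. Its z axis points OUT OF ITS PLAIN BOTTOM END: up at the start, down when righted; the round lid (35 mm, flush) is in the -z end. At the start its x axis points roughly away from the robot, with free bench to roll it 14 cm that way.
- tin_b_center (a point): centre (half-way up) of the second, identical tin, 56 mm along its x, 50 mm along its y, 76 mm along its z, about 0.28 kg; it already stands lid up and its z axis points out of its lid end (up).
- tray: open cardboard tray, 90 g, loose; origin at the centre of its underside (40 mm above the bench); 110 mm along its x (away from the robot), 250 along its y, walls 30 mm high, walls and floor 4 mm thick. A divider 4 mm thick, its top 25 mm above the underside, crosses it at y = 0. It rests on a black stand 100 mm wide in y, centred: one tin alone more than about 60 mm from the divider tips it.
- rack: fixed wire rack; origin on the bench under the stand's centre, axes like the tray's. Wire shelf from x = -15 to 155 mm, 330 mm wide in y, underside 262 mm above the bench; a can on each back corner; 20 mm posts at x = 150, y = +-160 mm. Open to the front. A gripper pointing straight down at the tray's middle fouls the shelf; one leaning back towards the robot 25 to 45 degrees clears it.
- can_low: low round food can, 74 mm across, 42 mm high. Bystander, loose; origin at the centre of its underside. Leave alone.
- can_flat: flat round food can, 84 mm across, 55 mm high. Bystander, loose; origin at the centre of its underside. Leave alone.
- can_beans: round food can with paper label, 74 mm across, 58 mm high. Bystander, loose; origin at the centre of its underside. Leave alone.
- tape: roll of packing tape lying flat, 90 mm across, 30 mm high. Bystander, loose; origin at the centre of its underside. Leave alone.
- cutter: box cutter lying flat, 20 mm wide, 14 mm high, from 55 mm behind to 80 mm ahead of its origin along its x. Bystander, loose; origin at the centre of its underside. Leave alone.
- carton: drink carton lying down, 177 mm long with its cap, 90 mm wide, 62 mm high. Bystander, loose; origin at the centre of its underside. Leave alone.
- jar: jar, 68 mm across, 62 mm high. Bystander, loose; origin at the centre of its underside. Leave alone.
Things that resemble listed ones, but are neither listed nor needed, are in the scene too. What is shaped like the part that bears tin_a_center but black is not meant. Leave any turquoise look-alike of the part that bears tin_b_center alone.

How it is judged:
On the way, in this order (a step that is already met when the one before it is completed fails the run):
1. the upside-down tin has been tipped a quarter turn and rests on its side on the bench (angle between tin_a_center's own z axis and vertical between 1.45 and 1.69 rad and height (world z) of tin_a_center below 0.035 m), for 0.2 s.
2. it has been tipped a second quarter turn and stands on the bench with its lid up (angle between tin_a_center's own z axis and vertical above 3 rad and height (world z) of tin_a_center below 0.045 m), for 0.2 s.
3. that tin stands lid up in one bay of the tray (angle between tin_a_center's own z axis and vertical above 3 rad and ((y of tin_a_center in the frame of tray between 0.032 and 0.072 m and z of tin_a_center in the frame of tray between 0.036 and 0.048 m) or (y of tin_a_center in the frame of tray between -0.072 and -0.032 m and z of tin_a_center in the frame of tray between 0.036 and 0.048 m))), for 0.2 s.
4. the second tin stands lid up in the other bay (angle between tin_b_center's own z axis and vertical below 0.14 rad and ((y of tin_a_center in the frame of tray between 0.032 and 0.072 m and z of tin_a_center in the frame of tray between 0.036 and 0.048 m and y of tin_b_center in the frame of tray between -0.072 and -0.032 m and z of tin_b_center in the frame of tray between 0.036 and 0.048 m) or (y of tin_a_center in the frame of tray between -0.072 and -0.032 m and z of tin_a_center in the frame of tray between 0.036 and 0.048 m and y of tin_b_center in the frame of tray between 0.032 and 0.072 m and z of tin_b_center in the frame of tray between 0.036 and 0.048 m))), for 0.2 s.
At the end, for the whole second after the job is handed in: Both tins stand lid up (within 8 degrees) on the tray's floor, one each side of the divider, each centre 32 to 72 mm from the tray's middle along its length; the tray is level (within 3.5 degrees), within 30 mm of where it was, and all are at rest (all of step 4 and angle between tin_a_center's own z axis and vertical above 3 rad and angle between tray's own z axis and vertical below 0.06 rad and distance of tray from where it was at the start of the episode below 0.03 m and linear speed of each of tin_a, tin_b, tray below 0.02 m/s); the robot touches nothing.
It fails at once if the upside-down tin is lifted clear of the bench before its lid is up (centre higher than 75 mm) (angle between tin_a_center's own z axis and vertical below 2.6 rad and height (world z) of tin_a_center above 0.075 m).
It fails at once if the tray tips by more than 10 degrees (angle between tray's own z axis and vertical above 0.175 rad).
It fails at once if the tray slides more than 30 mm (distance of tray from where it was at the start of the episode above 0.03 m).
It fails at once if one of the other goods on the bench is moved more than 30 mm (distance of any of can_low, can_flat, can_beans, tape, cutter, carton, jar from where it was at the start of the episode above 0.03 m).
It also fails if it takes over 72 s, if anything falls off the work surface, if the arm or the gripper's body presses on something with over 40 N, if the wrist force passes 120 N, or if a joint passes its speed limit or range.

## Working session

There is one attempt and no reset: what is moved stays moved. The work goes in short steps, Python scripts to look and compute and a tool call to move; the robot and the scene stay as the last step left them, time stands still between calls to the robot, and variables do not carry over. Pictures are saved under pics/ and viewed, at most 10 in all, crops included, and the job is handed in when it is done.

Besides the shell and the picture viewer there is one more tool, called after "Emit:" as name([rows], argument=value, ...), one row to a line, values as JSON. send_rows: Moves the arm, as the interface text tells. Its arguments: {"type":"object","properties":{"plan":{"type":"array"},"claw":{"type":"number"}},"required":["plan"]}

```bash
ls; mkdir -p pics; cat > h.py <<'E'
import numpy as np, cv2
from rig import arm, eyes
def snap(n,save=None):
    s=eyes.snapshot(n)
    np.savez(f'/tmp/{n}.npz',**{k:np.array(v) for k,v in s.items()})
    if save: cv2.imwrite(f'pics/{save}.png',s['image'])
    return s
def load(n): return dict(np.load(f'/tmp/{n}.npz'))
def cloud(s):
    K=s['K'];z=s['z_map'];v,u=np.mgrid[0:480,0:640]
    p=np.stack([(u-K[0,2])/K[0,0]*z,-(v-K[1,2])/K[1,1]*z,-z],-1)
    w=p@np.array(s['rotation']).T+np.array(s['eye'])
    w[z==0]=np.nan
    return w
E
python3 - <<'E'
from h import *
for n in('top','side'):
    s=snap(n,n+'0');print(n,s['K'],s['eye'],s['rotation'],[k for k in s])
print(arm.sense())
E
```

```text
pics
top [[462.25345229   0.         321.77600479]
 [  0.         462.25345229 239.9735737 ]
 [  0.           0.           1.        ]] [0.48658144 0.00398256 1.07749158] [[-2.90760529e-02  9.97109026e-01 -7.02009482e-02]
 [-9.99573116e-01 -2.92049605e-02 -8.10372065e-04]
 [-2.85824522e-03  7.01474181e-02  9.97532541e-01]] ['image', 'z_map', 'K', 'eye', 'rotation']
side [[471.97344031   0.         321.17492616]
 [  0.         471.97344031 244.64981283]
 [  0.           0.           1.        ]] [0.13896747 0.76695069 0.63235777] [[-0.88269929  0.24237015 -0.40261478]
 [-0.46944541 -0.4940004   0.73183646]
 [-0.02151655  0.83499719  0.54983336]] ['image', 'z_map', 'K', 'eye', 'rotation']
{'time': 0.1, 'q': array([ 1.16312587,  0.38412015,  0.01636048,  1.37102201, -0.00631473,
        1.38815382, -0.04648099]), 'qvel': array([-0.00135074, -0.00226202,  0.00122374, -0.00365821, -0.00102051,
       -0.00022003,  0.00034538]), 'joint_efforts': array([ 3.44420543e-03, -6.29131293e+01,  8.47800225e-01, -3.72759068e+01,
        1.67505996e-02,  1.05092608e-02, -8.71981842e-05]), 'ee_pos': array([ 0.21114847, -0.58781486,  0.2384121 ]), 'orientation': array([[ 9.41121484e-01,  3.38068098e-01, -5.59412344e-04],
       [ 3.38068561e-01, -9.41120195e-01,  1.55771124e-03],
       [ 1.38221456e-07, -1.65511524e-03, -9.99998630e-01]]), 'wrist_force': array([-0.13479372,  0.7029238 ,  0.40996496]), 'torque': array([-0.04127204, -0.0486767 , -0.01375864]), 'grip_force': 0.0, 'opening': 0.08518129790331107}
```

View pics/top0.png

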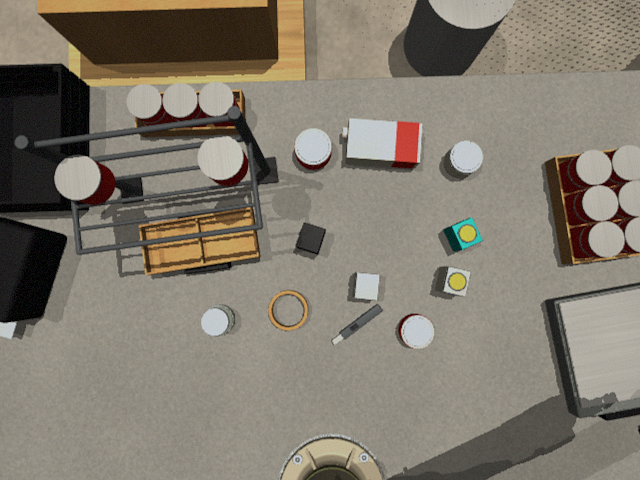

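View pics/side0.png

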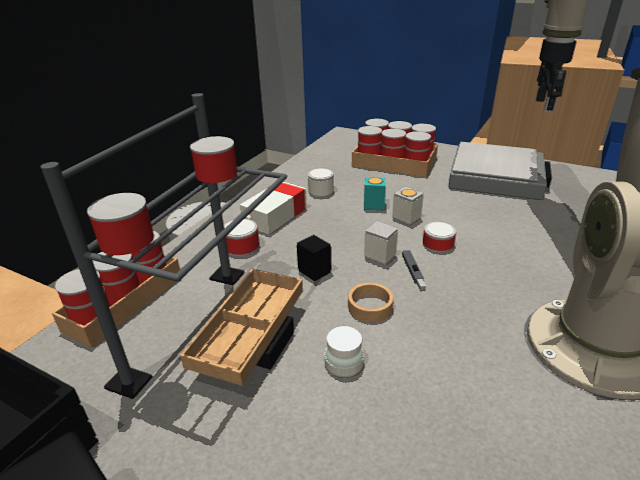

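The top view shows four square tins. The white tin with a plain top at (367,286) is tin A, and the white one with a yellow lid at (457,281) is tin B. The black one at (311,239) and the turquoise one at (464,235) are decoys. The tray is at (200,241), under the shelf.

```bash
python3 - <<'E'
from h import *
s=load('top');w=cloud(s);im=s['image']
def rect(name,u,v,r,zl,zh):
    sub=w[v-r:v+r,u-r:u+r].reshape(-1,3);m=(sub[:,2]>zl)&(sub[:,2]<zh)
    p=sub[m];(c,sz,a)=cv2.minAreaRect((p[:,:2]*1000).astype(np.float32))
    print(name,len(p),'c',np.round(c,1),'size',np.round(sz,1),'ang',round(a,1),'ztop',np.round(np.median(p[:,2]),4))
for n,u,v,r in(('A',367,286,25),('B',457,281,25),('black',311,239,25),('turq',464,235,28),('beans/low',417,331,28),('jar',216,321,28),('cut',358,325,35),('tape',288,311,30),('carton',384,143,60),('can',313,149,30),('can2',466,158,30)):
    rect(n,u,v,r,0.065 if n in('A','B','black','turq') else 0.008,0.09)
# tray rim points
m=(w[...,2]>0.062)&(w[...,2]<0.078);m[:, :120]=0;m[:,275:]=0;m[:195]=0;m[290:]=0
p=w[m];print('tray rim',len(p),cv2.minAreaRect((p[:,:2]*1000).astype(np.float32)))
ss=load('side');W=cloud(ss);m=(W[...,2]>0.064)&(W[...,2]<0.076);q=W[m];k=(q[:,0]>.35)&(q[:,0]<.62)&(q[:,1]>.1)&(q[:,1]<.45);q=q[k];print('side rim',len(q),cv2.minAreaRect((q[:,:2]*1000).astype(np.float32)))
m=(w[...,2]>0.24)&(w[...,2]<0.30);m[:,280:]=0;p=w[m];print('shelf',len(p),cv2.minAreaRect((p[:,:2]*1000).astype(np.float32)),np.nanmedian(p[:,2]))
a=cv2.resize(im[255:315,330:490],None,fx=5,fy=5,interpolation=2);b=cv2.resize(im[190:290,100:280],(800,300))
cv2.imwrite('pics/c1.png',np.vstack([a,b]))
E
```

```text
A 619 c [455.9 -88.7] size [50.8 56.7] ang 82.0 ztop 0.0765
B 638 c [ 460.6 -282.3] size [51.  56.6] ang 75.1 ztop 0.0768
black 605 c [564.5  30. ] size [50.3 56.5] ang 70.1 ztop 0.0768
turq 631 c [ 564.  -309.2] size [56.4 51.8] ang 22.2 ztop 0.0769
beans/low 983 c [ 351.4 -198.5] size [73.6 76.5] ang 26.8 ztop 0.0431
jar 827 c [389.5 241.3] size [63.8 64.2] ang 76.6 ztop 0.0618
cut 718 c [394.7 -56.4] size [ 78.1 148. ] ang 35.3 ztop 0.0157
tape 476 c [405.9  86.6] size [88.7 89.2] ang 49.0 ztop 0.0302
carton 3603 c [ 774.8 -115.6] size [218.1 246. ] ang 88.3 ztop 0.0624
can 1252 c [777.    7.9] size [105.8  99.9] ang 81.1 ztop 0.0563
can2 1092 c [ 736.6 -321.7] size [74.4 73.6] ang 38.0 ztop 0.0587
tray rim 834 ((565.4261474609375, 275.38104248046875), (110.92247009277344, 251.29013061523438), 7.63884162902832)
side rim 1429 ((490.1016845703125, 265.494140625), (261.6773376464844, 253.42811584472656), 7.12375020980835)
shelf 4743 ((633.5680541992188, 279.2132568359375), (173.59786987304688, 333.3489990234375), 5.675884246826172) 0.2717403964123727
```

View pics/c1.png

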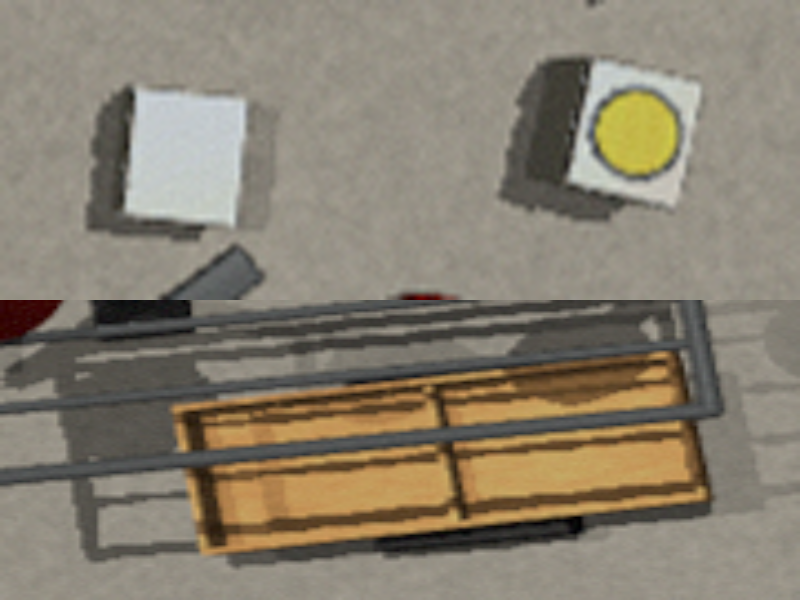

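The crop confirms the choice: tin A has a plain top (crop 185,155), and tin B has a yellow lid (crop 635,135). The tray's divider is at about (200,235) in the full image.

A move only offers a shift and a yaw, so I first check what happens to the tool's tilt near the edge of its reach, in the free space where it starts.

Emit:
send_rows([
  [[0,0,-0.1,0],[0,0,-0.2,0],[0,0,-0.3,0],[0,0,-0.4,0],[0,0,-0.5,0]],
], claw=0)

```text
time: 0.6
ee_pos: [0.211, -0.5875, 0.4913]
orientation: [[0.941, 0.338, 0.0], [0.338, -0.941, -0.0], [0.0, 0.0, -1.0]]
wrist_force: [1.3, -0.6, 0.7]
opening: 0.0859
grip_force: 0.0
```

Emit:
send_rows([
  [[0,0,-0.1,0],[0,0,-0.2,0],[0,0,-0.3,0],[0,0,-0.4,0],[0,0,-0.5,0]],
])

```text
time: 1.1
ee_pos: [0.1972, -0.548, 0.5628]
orientation: [[0.941, 0.338, 0.02], [0.339, -0.939, -0.052], [0.001, 0.055, -0.998]]
wrist_force: [-0.5, -0.4, -0.4]
opening: 0.0851
grip_force: 0.0
```

```bash
python3 - <<'E'
from h import *
s=arm.sense();print(s['time'],s['q'].round(3),s['ee_pos'].round(4),s['orientation'].round(3))
E
```

```text
1.1 [ 1.025  0.377  0.289  0.665 -0.125  2.055  0.006] [ 0.1972 -0.548   0.5628] [[ 0.941  0.338  0.02 ]
 [ 0.339 -0.939 -0.052]
 [ 0.001  0.055 -0.998]]
```

Emit:
send_rows([
  [[0,0.1,-0.1,0],[0,0.2,-0.2,0],[0,0.3,-0.3,0],[0,0.3,-0.3,0],[0,0.3,-0.3,0]],
])

```text
time: 1.6
ee_pos: [0.2144, -0.5967, 0.5654]
orientation: [[0.941, 0.336, 0.038], [0.338, -0.935, -0.105], [0.0, 0.112, -0.994]]
wrist_force: [-0.1, -0.2, 0.1]
opening: 0.0855
grip_force: 0.0
```

Emit:
send_rows([
  [[0,0,0,0],[0,0,0,0],[0,0,0,0],[0,0,0,0],[0,0,0,0]],
])

```text
time: 2.1
ee_pos: [0.2142, -0.5963, 0.5671]
orientation: [[0.941, 0.336, 0.039], [0.338, -0.935, -0.108], [0.0, 0.115, -0.993]]
wrist_force: [-0.4, -0.2, 0.0]
opening: 0.0852
grip_force: 0.0
```

Emit:
send_rows([
  [[0,0,0.1,0],[0,0,0.2,0],[0,0,0.3,0],[0,0,0.3,0],[0,0,0.3,0]],
])

```text
time: 2.6
ee_pos: [0.2203, -0.6121, 0.4178]
orientation: [[0.941, 0.336, 0.039], [0.338, -0.935, -0.105], [0.001, 0.112, -0.994]]
wrist_force: [-0.9, 0.2, 1.5]
opening: 0.0857
grip_force: 0.0
```

Pushing at the high, far limit adds lean, and the lean stays afterwards. So I can build up lean there and set its heading by where I do it.

```bash
cat >> h.py <<'E'
def st():
    s=arm.sense();R=np.array(s['orientation']);z=R[:,2]
    print('t',round(s['time'],2),'p',np.round(s['ee_pos'],4),'lean',round(np.degrees(np.arccos(-z[2])),1),'head',round(np.degrees(np.arctan2(z[1],z[0])),1),'xhead',round(np.degrees(np.arctan2(R[1,0],R[0,0])),1),'y',R[:,1].round(3),'q',s['q'].round(2),'open',round(s['opening'],4),'F',np.round(s['wrist_force'],1))
    return np.array(s['ee_pos']),R
def grasp_pt(): 
    p,R=st(); return p-0.011*R[:,2]
def frac(d,R): return np.round(R.T@np.array(d)/0.5,3)
E
python3 - <<'E'
from h import *
p,R=st()
print(frac(np.array([.62,.11,.56])-p,R))
E
```

```text
t 2.6 p [ 0.2203 -0.6121  0.4178] lean 6.4 head -69.9 xhead 19.8 y [ 0.336 -0.935  0.112] q [ 1.02  0.35  0.24  1.04 -0.08  1.65  0.  ] open 0.0857 F [-0.9  0.2  1.5]
[ 1.241 -1.05  -0.404]
```

Emit:
send_rows([
  [[0.07,-0.06,-0.02,0],[0.14,-0.12,-0.04,0],[0.21,-0.18,-0.06,0],[0.28,-0.24,-0.08,0],[0.35,-0.3,-0.1,0]],
])

```text
time: 3.1
ee_pos: [0.3337, -0.4074, 0.4571]
orientation: [[0.941, 0.334, 0.046], [0.337, -0.935, -0.114], [0.005, 0.123, -0.992]]
wrist_force: [0.9, 0.3, 0.9]
opening: 0.0856
grip_force: 0.0
```

Emit:
send_rows([
  [[0.07,-0.06,-0.02,0],[0.14,-0.12,-0.04,0],[0.21,-0.18,-0.06,0],[0.28,-0.24,-0.08,0],[0.35,-0.3,-0.1,0]],
])

```text
time: 3.6
ee_pos: [0.4461, -0.2018, 0.4896]
orientation: [[0.942, 0.333, 0.049], [0.337, -0.935, -0.11], [0.009, 0.12, -0.993]]
wrist_force: [1.3, 0.3, 0.4]
opening: 0.0856
grip_force: 0.0
```

Emit:
send_rows([
  [[0.07,-0.06,-0.02,0],[0.14,-0.12,-0.04,0],[0.21,-0.18,-0.06,0],[0.28,-0.24,-0.08,0],[0.35,-0.3,-0.1,0]],
])

```text
time: 4.1
ee_pos: [0.5582, 0.0027, 0.5219]
orientation: [[0.942, 0.332, 0.049], [0.335, -0.936, -0.105], [0.011, 0.115, -0.993]]
wrist_force: [0.8, 0.1, 0.1]
opening: 0.0858
grip_force: 0.0
```

```bash
python3 - <<'E'
from h import *
p,R=st()
print(frac(np.array([.72,.11,.60])-p,R), frac([.1,0.017,.1],R))
E
```

```text
t 4.1 p [0.5582 0.0027 0.5219] lean 6.7 head -65.2 xhead 19.6 y [ 0.332 -0.936  0.115] q [ 0.09  0.28 -0.34  0.9   0.22  1.95 -1.38] open 0.0858 F [0.8 0.1 0.1]
[ 0.379 -0.076 -0.162] [ 0.202  0.058 -0.193]
```

Emit:
send_rows([
  [[0.08,-0.01,-0.06,0],[0.16,-0.02,-0.12,0],[0.24,-0.03,-0.18,0],[0.32,-0.04,-0.24,0],[0.4,-0.05,-0.3,0]],
])

```text
time: 4.6
ee_pos: [0.6399, 0.0601, 0.5528]
orientation: [[0.938, 0.331, 0.102], [0.342, -0.933, -0.11], [0.059, 0.138, -0.989]]
wrist_force: [-0.1, -0.1, 0.7]
opening: 0.0852
grip_force: 0.0
```

Emit:
send_rows([
  [[0.08,-0.01,-0.06,0],[0.16,-0.02,-0.12,0],[0.24,-0.03,-0.18,0],[0.32,-0.04,-0.24,0],[0.4,-0.05,-0.3,0]],
])

```text
time: 5.1
ee_pos: [0.6767, 0.111, 0.5408]
orientation: [[0.932, 0.333, 0.141], [0.348, -0.932, -0.098], [0.099, 0.141, -0.985]]
wrist_force: [0.1, 0.4, -0.3]
opening: 0.0853
grip_force: 0.0
```

```bash
python3 - <<'E'
from h import *
st()
E
```

```text
t 5.1 p [0.6767 0.111  0.5408] lean 9.9 head -34.8 xhead 20.5 y [ 0.333 -0.932  0.141] q [-0.39  0.63  0.45  0.36 -0.18  2.06 -1.35] open 0.0853 F [ 0.1  0.4 -0.3]
```

Emit:
send_rows([
  [[0,0,-0.1,0],[0,0,-0.2,0],[0,0,-0.3,0],[0,0,-0.4,0],[0,0,-0.5,0]],
])

```text
time: 5.6
ee_pos: [0.6039, 0.1098, 0.6055]
orientation: [[0.924, 0.331, 0.191], [0.353, -0.931, -0.091], [0.148, 0.151, -0.977]]
wrist_force: [0.6, 0.5, -0.2]
opening: 0.0851
grip_force: 0.0
```

Emit:
send_rows([
  [[0.1,0,-0.0,0],[0.2,0,0,0],[0.3,0,0,0],[0.4,0,0,0],[0.5,0,0,0]],
])

```text
time: 6.1
ee_pos: [0.709, 0.1558, 0.5489]
orientation: [[0.915, 0.334, 0.228], [0.359, -0.93, -0.08], [0.185, 0.155, -0.97]]
wrist_force: [-0.0, -1.1, -0.1]
opening: 0.0854
grip_force: 0.0
```

```bash
python3 - <<'E'
from h import *
st()
E
```

```text
t 6.1 p [0.709  0.1558 0.5489] lean 14.0 head -19.5 xhead 21.4 y [ 0.334 -0.93   0.155] q [-0.42  0.74  0.76  0.18 -0.49  2.06 -1.38] open 0.0854 F [-0.  -1.1 -0.1]
```

Emit:
send_rows([
  [[0,0,-0.1,0],[0,0,-0.2,0],[0,0,-0.3,0],[0,0,-0.4,0],[0,0,-0.5,0]],
])

```text
time: 6.6
ee_pos: [0.6622, 0.1652, 0.6397]
orientation: [[0.876, 0.33, 0.352], [0.37, -0.927, -0.052], [0.309, 0.176, -0.935]]
wrist_force: [-0.2, 0.1, -1.0]
opening: 0.0857
grip_force: 0.0
```

Emit:
send_rows([
  [[0,0,-0.1,0],[0,0,-0.2,0],[0,0,-0.3,0],[0,0,-0.4,0],[0,0,-0.5,0]],
])

```text
time: 7.1
ee_pos: [0.6066, 0.1714, 0.7201]
orientation: [[0.824, 0.327, 0.464], [0.38, -0.925, -0.022], [0.421, 0.194, -0.886]]
wrist_force: [0.9, -0.9, 0.3]
opening: 0.0851
grip_force: 0.0
```

```bash
python3 - <<'E'
from h import *
st()
E
```

```text
t 7.1 p [0.6066 0.1714 0.7201] lean 27.6 head -2.7 xhead 24.7 y [ 0.327 -0.925  0.194] q [-0.58  0.5   0.92  0.19 -0.51  2.05 -1.38] open 0.0851 F [ 0.9 -0.9  0.3]
```

Lean is now 27.6° at heading −3°. Next I level the closing axis and fit a simple arm model to check the near reach while leaning.

Emit:
send_rows([
  [[0,0,0,0.09],[0,0,0.08,0.18],[0,0,0.16,0.275],[0,0,0.24,0.275],[0,0,0.3,0.275]],
], claw=1)

```text
time: 7.6
ee_pos: [0.6765, 0.1652, 0.5849]
orientation: [[0.885, -0.056, 0.463], [-0.051, -0.998, -0.023], [0.463, -0.003, -0.886]]
wrist_force: [0.2, 0.9, -0.7]
opening: 0.0124
grip_force: 0.0
```

```bash
cat > kin.py <<'E'
import numpy as np
from scipy.spatial.transform import Rotation as Ro
from scipy.optimize import least_squares
def fk(q,P,s):
    a0,h,l1,l2,L,e1,e2,tz=P
    R=Ro.from_euler('z',a0+s[0]*q[0]);p=np.array([0,0,h])
    R=R*Ro.from_euler('y',q[1])*Ro.from_euler('z',s[1]*q[2]);p=p+R.apply([e1,0,l1])
    R=R*Ro.from_euler('y',q[3]);p=p+R.apply([-e1,0,0]);R=R*Ro.from_euler('z',s[2]*q[4]);p=p+R.apply([e2,0,l2])
    R=R*Ro.from_euler('y',q[5])*Ro.from_euler('z',s[3]*q[6]+tz);p=p+R.apply([0,0,L])
    return p,R.as_matrix()
E
python3 - <<'E'
from h import *;from kin import *;import itertools,pickle
st();S=arm.sense()
D=[([1.16312587,.38412,.01636,1.37102,-.00631,1.38815,-.04648],[.21114847,-.58781,.23841]),
([1.025,.377,.289,.665,-.125,2.055,.006],[.1972,-.548,.5628]),([1.02,.35,.24,1.04,-.08,1.65,0],[.2203,-.6121,.4178]),
([.09,.28,-.34,.9,.22,1.95,-1.38],[.5582,.0027,.5219]),([-.39,.63,.45,.36,-.18,2.06,-1.35],[.6767,.111,.5408]),
([-.42,.74,.76,.18,-.49,2.06,-1.38],[.709,.1558,.5489]),([-.58,.5,.92,.19,-.51,2.05,-1.38],[.6066,.1714,.7201]),(S['q'],S['ee_pos'])]
best=None
for s in itertools.product([1,-1],repeat=4):
  def f(P):
    r=[]
    for q,p in D: r+=list(fk(q,P,s)[0]-p)
    r+=list(.3*(fk(S['q'],P,s)[1]-S['orientation']).ravel()); return r
  for a0 in(0,np.pi):
   for tz in (0,np.pi/2,np.pi,-np.pi/2):
    o=least_squares(f,[a0,.36,.42,.4,.3,0,0,tz])
    if best is None or o.cost<best[0]: best=(o.cost,s,o.x,np.abs(o.fun).max())
print(best);pickle.dump(best,open('k.pkl','wb'))
_,s,P,_=best
lo=np.array([-2.95,-.25,-1.52,.18,-1.44,.02,-3.01]);hi=np.array([2.95,2.06,1.56,2.33,4.58,2.06,3.01])
R=np.array(S['orientation'])
for t in ([.40,-.085,.068],[.46,-.28,.06],[.56,-.11,.06],[.58,.22,.13],[.55,.32,.13],[.45,-.085,.068],[.43,-.2,.06]):
    g=lambda q:np.r_[fk(q,P,s)[0]-t,.3*(fk(q,P,s)[1]-R).ravel()]
    b=min((least_squares(g,np.clip(S['q']+np.random.randn(7)*.4,lo+.01,hi-.01),bounds=(lo,hi)) for _ in range(6)),key=lambda o:o.cost)
    print(t,b.cost.round(6),b.x.round(2))
E
```

```text
t 7.6 p [0.6765 0.1652 0.5849] lean 27.6 head -2.9 xhead -3.3 y [-0.056 -0.998 -0.003] q [-0.99  0.4   1.09  0.85 -0.32  1.59 -1.73] open 0.0124 F [ 0.2  0.9 -0.7]
(np.float64(0.00016795930090818915), (-1, -1, -1, 1), array([-0.04730997,  0.24719952,  0.46105982,  0.47031172,  0.36085035,
       -0.00804557, -0.01404443, -1.29409268]), np.float64(0.007494806835733975))
[0.4, -0.085, 0.068] 0.001992 [-0.9  -0.25  1.07  2.33  0.24  0.56 -1.86]
[0.46, -0.28, 0.06] 0.0 [ 0.85  0.15 -0.18  2.19 -0.6   0.49 -3.  ]
[0.56, -0.11, 0.06] 0.0 [-0.58  0.23  0.83  2.18 -0.7   0.41 -2.63]
[0.58, 0.22, 0.13] 0.0 [-1.54  0.38  1.16  1.97 -0.23  0.59 -1.52]
[0.55, 0.32, 0.13] 0.0 [-1.8   0.7   1.41  1.88 -0.65  0.75 -1.64]
[0.45, -0.085, 0.068] 0.000406 [ 1.64 -0.25 -1.34  2.33 -0.74  0.55 -2.68]
[0.43, -0.2, 0.06] 3.6e-05 [-0.9   0.09  1.49  2.33 -0.74  0.52 -3.01]
```

```bash
cat >> kin.py <<'E'
import pickle
lo=np.array([-2.95,-.25,-1.52,.18,-1.44,.02,-3.01]);hi=np.array([2.95,2.06,1.56,2.33,4.58,2.06,3.01])
def reach(t,R,q0):
    _,s,P,_=pickle.load(open('k.pkl','rb'));rng=np.random.default_rng(0)
    g=lambda q:np.r_[fk(q,P,s)[0]-t,.3*(fk(q,P,s)[1]-R).ravel()]
    b=min((least_squares(g,np.clip(q0+rng.normal(size=7)*.3,lo+.01,hi-.01),bounds=(lo,hi)) for _ in range(5)),key=lambda o:o.cost)
    p,Rb=fk(b.x,P,s);return np.round((p-t)*1000),round(np.degrees(np.arccos(-Rb[2,2])),1)
E
python3 - <<'E'
from h import *;from kin import *
p,R=st();q=arm.sense()['q']
for t in ([.48,-.091,.05],[.49,-.091,.05],[.5,-.093,.05],[.48,-.091,.15],[.475,-.285,.05],[.5,-.1,.07],[.72,-.12,.05]): print(t,reach(t,R,q))
print(frac(np.array([.485,-.092,.16])-p,R),frac([0,0,-.1],R))
E
```

```text
t 7.6 p [0.6765 0.1652 0.5849] lean 27.6 head -2.9 xhead -3.3 y [-0.056 -0.998 -0.003] q [-0.99  0.4   1.09  0.85 -0.32  1.59 -1.73] open 0.0124 F [ 0.2  0.9 -0.7]
[0.48, -0.091, 0.05] (array([ 7., -2.,  1.]), np.float64(26.9))
[0.49, -0.091, 0.05] (array([ 2., -0.,  1.]), np.float64(27.4))
[0.5, -0.093, 0.05] (array([ 0., -0.,  0.]), np.float64(27.6))
[0.48, -0.091, 0.15] (array([ 0.,  0., -0.]), np.float64(27.6))
[0.475, -0.285, 0.05] (array([ 0., -0.,  0.]), np.float64(27.6))
[0.5, -0.1, 0.07] (array([ 0., -0., -0.]), np.float64(27.6))
[0.72, -0.12, 0.05] (array([0., 0., 0.]), np.float64(27.6))
[-0.706  0.538  0.588] [-0.093  0.001  0.177]
```

Emit:
send_rows([
  [[-0.066,0.05,0.055,0],[-0.132,0.1,0.11,0],[-0.198,0.15,0.165,0],[-0.264,0.2,0.22,0],[-0.33,0.25,0.275,0]],
], claw=0)

```text
time: 8.1
ee_pos: [0.5927, 0.053, 0.3988]
orientation: [[0.886, -0.054, 0.461], [-0.047, -0.999, -0.026], [0.462, 0.002, -0.887]]
wrist_force: [-25.1, -42.4, 6.5]
opening: 0.083
grip_force: 0.0
```

Emit:
send_rows([
  [[-0.066,0.05,0.055,0],[-0.132,0.1,0.11,0],[-0.198,0.15,0.165,0],[-0.264,0.2,0.22,0],[-0.33,0.26,0.275,0]],
])

```text
time: 8.6
ee_pos: [0.5213, -0.0502, 0.2411]
orientation: [[0.883, -0.062, 0.465], [-0.057, -0.998, -0.023], [0.466, -0.006, -0.885]]
wrist_force: [1.6, -0.4, 0.4]
opening: 0.0857
grip_force: 0.0
```

```bash
python3 - <<'E'
from h import *
p,R=st()
print(frac(np.array([.484,-.093,.055])-p,R))
s=snap('top');w=cloud(s)
p=w[255:315,340:400].reshape(-1,3);p=p[(p[:,2]>.065)&(p[:,2]<.09)];print(len(p))
if len(p)>100:print(cv2.minAreaRect((p[:,:2]*1000).astype(np.float32)))
E
```

```text
t 8.6 p [ 0.5213 -0.0502  0.2411] lean 27.7 head -2.8 xhead -3.7 y [-0.062 -0.998 -0.006] q [-0.62 -0.25  0.56  2.09  0.24  0.79 -1.81] open 0.0857 F [ 1.6 -0.4  0.4]
[-0.234  0.092  0.297]
0
```

There was a force spike on the way, so I look to see whether something was touched.

```bash
python3 - <<'E'
from h import *
s=snap('side','side1');w=cloud(s);a=cloud(load('side')) 
t=snap('top','top1');W=cloud(t)
m=(W[...,2]>0.24)&(W[...,2]<0.30);m[:,280:]=0;p=W[m];print('shelf',len(p),cv2.minAreaRect((p[:,:2]*1000).astype(np.float32)))
i0=cv2.imread('pics/top0.png');d=cv2.absdiff(i0,t['image']).max(2);d[:,:]=d
print(np.argwhere(d[:,:275]>60).shape, np.nanmax(W[80:250,20:280,2]))
print('post top',np.nanmax(W[100:125,220:250,2]))
cv2.imwrite('pics/s1.png',np.hstack([cv2.resize(s['image'],(400,300)),cv2.resize(t['image'],(400,300))]))
E
```

```text
shelf 4747 ((633.4545288085938, 279.2907409667969), (172.64309692382812, 333.5205993652344), 5.780235290527344)
(0, 2) 0.4050244393229909
post top 0.40458464316983966
```

View pics/s1.png

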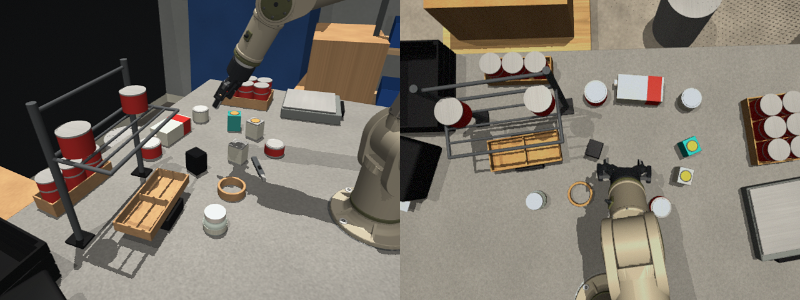

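The pictures show the rack and goods unmoved, so the spike came from the arm's own acceleration. I descend onto tin A.

Emit:
send_rows([
  [[-0.04,0.023,0.041,0],[-0.08,0.046,0.082,0],[-0.122,0.07,0.122,0],[-0.164,0.091,0.164,0],[-0.164,0.091,0.164,0]],
])

```text
time: 9.25
ee_pos: [0.4838, -0.0937, 0.1297]
orientation: [[0.885, -0.06, 0.462], [-0.054, -0.998, -0.027], [0.463, -0.001, -0.887]]
wrist_force: [0.0, 0.4, 0.7]
opening: 0.0854
grip_force: 0.0
```

Emit:
send_rows([
  [[-0.016,0,0.03,0],[-0.032,0,0.06,0],[-0.048,0,0.09,0],[-0.07,0,0.133,0],[-0.07,0,0.133,0]],
])

```text
time: 9.75
ee_pos: [0.4906, -0.1016, 0.0967]
orientation: [[0.881, -0.053, 0.47], [-0.025, -0.998, -0.066], [0.472, 0.046, -0.88]]
wrist_force: [-0.3, 0.5, -0.0]
opening: 0.0853
grip_force: 0.0
```

```bash
python3 - <<'E'
from h import *
p,R=st();print(frac(np.array([.484,-.093,.055])-p,R))
E
```

```text
t 9.75 p [ 0.4906 -0.1016  0.0967] lean 28.3 head -8.0 xhead -1.7 y [-0.053 -0.998  0.046] q [ 0.07 -0.04  0.07  2.32  0.01  0.37 -1.48] open 0.0853 F [-0.3  0.5 -0. ]
[-0.051 -0.02   0.066]
```

```bash
python3 - <<'E'
from h import *;from kin import *
q=arm.sense()['q']
for L in (28,24,20,16,10):
    a=np.radians(L);h=np.radians(-5)
    z=np.array([np.sin(a)*np.cos(h),np.sin(a)*np.sin(h),-np.cos(a)]);y=np.array([np.sin(h),-np.cos(h),0]);R=np.c_[np.cross(y,z),y,z]
    print(L,[reach(t,R,q) for t in([.478,-.092,.055],[.484,-.093,.07],[.43,-.09,.068],[.45,-.09,.068])])
E
```

```text
28 [(array([10., -3.,  1.]), np.float64(27.0)), (array([ 4., -1.,  2.]), np.float64(27.5)), (array([29., -9., 14.]), np.float64(24.3)), (array([21., -6.,  9.]), np.float64(25.4))]
24 [(array([-0., -0., -0.]), np.float64(24.0)), (array([-0.,  0.,  0.]), np.float64(24.0)), (array([17., -5.,  8.]), np.float64(21.9)), (array([ 8., -2.,  4.]), np.float64(23.0))]
20 [(array([-0.,  0.,  0.]), np.float64(20.0)), (array([-0., -0.,  0.]), np.float64(20.0)), (array([ 4., -1.,  2.]), np.float64(19.4)), (array([-0., -0.,  0.]), np.float64(20.0))]
16 [(array([-0.,  0.,  0.]), np.float64(16.0)), (array([-0., -0., -0.]), np.float64(16.0)), (array([-0.,  0.,  0.]), np.float64(16.0)), (array([-0.,  0.,  0.]), np.float64(16.0))]
10 [(array([-0., -0., -0.]), np.float64(10.0)), (array([-0., -0., -0.]), np.float64(10.0)), (array([-0., -0., -0.]), np.float64(10.0)), (array([-0.,  0.,  0.]), np.float64(10.0))]
```

```bash
python3 - <<'E'
from h import *
p,R=st();print(frac([-.1,0.01,.01],R))
E
```

```text
t 9.75 p [ 0.4906 -0.1016  0.0967] lean 28.3 head -8.0 xhead -1.7 y [-0.053 -0.998  0.046] q [ 0.07 -0.04  0.07  2.32  0.01  0.37 -1.48] open 0.0853 F [-0.3  0.5 -0. ]
[-0.167 -0.008 -0.113]
```

Emit:
send_rows([
  [[-0.034,0,-0.023,0],[-0.068,0,-0.045,0],[-0.1,0,-0.07,0],[-0.136,0,-0.09,0],[-0.17,0,-0.11,0]],
])

```text
time: 10.25
ee_pos: [0.4631, -0.107, 0.1301]
orientation: [[0.872, -0.059, 0.485], [-0.037, -0.998, -0.056], [0.487, 0.031, -0.873]]
wrist_force: [-1.1, -0.2, 0.6]
opening: 0.0855
grip_force: 0.0
```

Emit:
send_rows([
  [[-0.034,0,-0.023,0],[-0.068,0,-0.045,0],[-0.1,0,-0.07,0],[-0.136,0,-0.09,0],[-0.17,0,-0.11,0]],
])

```text
time: 10.75
ee_pos: [0.4243, -0.1253, 0.151]
orientation: [[0.892, -0.053, 0.448], [-0.04, -0.998, -0.039], [0.45, 0.017, -0.893]]
wrist_force: [0.1, 0.1, 0.2]
opening: 0.0852
grip_force: 0.0
```

```bash
python3 - <<'E'
from h import *
p,R=st();print(frac(np.array([.482,-.094,.11])-p,R))
E
```

```text
t 10.75 p [ 0.4243 -0.1253  0.151 ] lean 26.7 head -4.9 xhead -2.6 y [-0.053 -0.998  0.017] q [ 0.86 -0.25 -0.5   2.32 -0.41  0.63 -0.98] open 0.0852 F [0.1 0.1 0.2]
[ 0.064 -0.07   0.123]
```

Emit:
send_rows([
  [[-0.06,0,-0.01,0],[-0.12,0,-0.02,0],[-0.18,0,-0.03,0],[-0.24,0,-0.04,0],[-0.3,0,-0.05,0]],
])

```text
time: 11.25
ee_pos: [0.3844, -0.1695, 0.1415]
orientation: [[0.909, -0.041, 0.414], [-0.039, -0.999, -0.013], [0.414, -0.004, -0.91]]
wrist_force: [0.5, -0.0, -0.2]
opening: 0.0857
grip_force: 0.0
```

Emit:
send_rows([
  [[-0.06,0,-0.01,0],[-0.12,0,-0.02,0],[-0.18,0,-0.03,0],[-0.24,0,-0.04,0],[-0.3,0,-0.05,0]],
])

```text
time: 11.75
ee_pos: [0.3101, -0.2268, 0.1351]
orientation: [[0.921, -0.027, 0.388], [-0.038, -0.999, 0.019], [0.387, -0.032, -0.921]]
wrist_force: [0.5, 0.3, 0.7]
opening: 0.0856
grip_force: 0.0
```

```bash
python3 - <<'E'
from h import *
p,R=st();print(frac(np.array([.482,-.094,.13])-p,R))
E
```

```text
t 11.75 p [ 0.3101 -0.2268  0.1351] lean 22.9 head 2.8 xhead -2.3 y [-0.027 -0.999 -0.032] q [ 1.56 -0.25 -0.63  2.32 -0.63  0.89 -0.31] open 0.0856 F [0.5 0.3 0.7]
[ 0.303 -0.274  0.148]
```

Emit:
send_rows([
  [[0.06,-0.055,0.03,0],[0.12,-0.11,0.06,0],[0.18,-0.165,0.09,0],[0.24,-0.22,0.12,0],[0.303,-0.274,0.148,0]],
])

```text
time: 12.25
ee_pos: [0.4773, -0.0952, 0.1282]
orientation: [[0.923, -0.028, 0.384], [-0.038, -0.999, 0.019], [0.383, -0.032, -0.923]]
wrist_force: [-1.2, -1.6, -2.6]
opening: 0.0853
grip_force: 0.0
```

Emit:
send_rows([
  [[0,0,0,0],[-0.018,0.001,0.043,0],[-0.036,0.003,0.086,0],[-0.054,0.004,0.129,0],[-0.054,0.004,0.129,0]],
])

```text
time: 12.75
ee_pos: [0.4721, -0.097, 0.0538]
orientation: [[0.926, -0.029, 0.376], [-0.04, -0.999, 0.022], [0.375, -0.035, -0.926]]
wrist_force: [-0.8, 0.3, -0.3]
opening: 0.0856
grip_force: 0.0
```

```bash
python3 - <<'E'
from h import *
p,R=st();print(frac(np.array([.48,-.093,.055])-p,R))
E
```

```text
t 12.75 p [ 0.4721 -0.097   0.0538] lean 22.2 head 3.3 xhead -2.5 y [-0.029 -0.999 -0.035] q [ 1.27  0.19 -1.11  2.26  0.17  0.43 -1.54] open 0.0856 F [-0.8  0.3 -0.3]
[ 0.015 -0.009  0.004]
```

Emit:
send_rows([
  [[0,0,0,0],[0,0,0,0],[0,0,0,0],[0,0,0,0],[0,0,0,0]],
], claw=0.43)

```text
time: 13.25
ee_pos: [0.4746, -0.0987, 0.0573]
orientation: [[0.923, -0.029, 0.383], [-0.039, -0.999, 0.016], [0.382, -0.03, -0.924]]
wrist_force: [-1.7, 3.4, 9.2]
opening: 0.0502
grip_force: 58.2
```

Emit:
send_rows([
  [[0.003,0,-0.008,0],[0.06,-0.002,0.012,0],[0.125,-0.004,0.038,0],[0.19,-0.006,0.06,0],[0.188,-0.006,0.069,0]],
])

```text
time: 13.75
ee_pos: [0.5776, -0.099, 0.0618]
orientation: [[0.922, -0.03, 0.385], [-0.04, -0.999, 0.018], [0.384, -0.032, -0.923]]
wrist_force: [0.4, 0.9, -2.9]
opening: 0.0505
grip_force: 60.9
```

Emit:
send_rows([
  [[0,0,0,0],[0,0,0,0],[0,0,0,0],[0,0,0,0],[0,0,0,0]],
], claw=0.41)

```text
time: 14.25
ee_pos: [0.5724, -0.099, 0.0592]
orientation: [[0.925, -0.03, 0.38], [-0.039, -0.999, 0.017], [0.379, -0.031, -0.925]]
wrist_force: [0.1, 0.6, -3.2]
opening: 0.0509
grip_force: 60.8
```

```bash
python3 - <<'E'
from h import *
p,R=st()
E
```

```text
t 14.25 p [ 0.5724 -0.099   0.0592] lean 22.3 head 2.6 xhead -2.4 y [-0.03  -0.999 -0.031] q [ 0.93  0.37 -0.88  2.04  0.44  0.51 -1.81] open 0.0509 F [ 0.1  0.6 -3.2]
```

Emit:
send_rows([
  [[-0.001,0,0.003,0],[-0.001,0,0.003,0],[-0.001,0,0.003,0],[-0.001,0,0.003,0],[-0.001,0,0.003,0]],
], claw=0.2)

```text
time: 14.75
ee_pos: [0.5731, -0.0984, 0.0575]
orientation: [[0.925, -0.029, 0.38], [-0.039, -0.999, 0.018], [0.379, -0.031, -0.925]]
wrist_force: [0.6, 0.1, -0.0]
opening: 0.068
grip_force: 0.0
```

Emit:
send_rows([
  [[0.035,0,-0.085,0],[0.065,0,-0.16,0],[-0.01,0,-0.19,0],[-0.09,0,-0.22,0],[-0.09,0,-0.22,0]],
])

```text
time: 15.25
ee_pos: [0.4875, -0.0994, 0.1413]
orientation: [[0.925, -0.031, 0.378], [-0.04, -0.999, 0.016], [0.377, -0.03, -0.926]]
wrist_force: [-0.6, -1.2, 0.4]
opening: 0.0684
grip_force: 0.0
```

```bash
python3 - <<'E'
from h import *
p,R=st();print(frac(np.array([.495,-.096,.07])-p,R))
s=snap('top');w=cloud(s)
k=w.reshape(-1,3);k=k[(k[:,2]>.07)&(k[:,2]<.082)&(k[:,0]>.48)&(k[:,0]<.62)&(k[:,1]>-.15)&(k[:,1]<-.04)];print(len(k),cv2.minAreaRect((k[:,:2]*1000).astype(np.float32)))
E
```

```text
t 15.25 p [ 0.4875 -0.0994  0.1413] lean 22.3 head 2.4 xhead -2.5 y [-0.031 -0.999 -0.03 ] q [ 1.46 -0.04 -1.2   2.14 -0.24  0.66 -1.2 ] open 0.0684 F [-0.6 -1.2  0.4]
[-0.04  -0.003  0.138]
596 ((553.7825927734375, -89.96002197265625), (50.350379943847656, 56.131263732910156), 83.78890991210938)
```

Emit:
send_rows([
  [[-0.01,-0.018,0.035,0],[-0.02,-0.018,0.07,0],[-0.03,-0.018,0.105,0],[-0.04,-0.018,0.138,0],[-0.04,-0.018,0.138,0]],
], claw=1)

```text
time: 15.8
ee_pos: [0.4969, -0.0863, 0.0691]
orientation: [[0.926, -0.027, 0.377], [-0.038, -0.999, 0.021], [0.376, -0.034, -0.926]]
wrist_force: [-0.2, 0.4, -0.2]
opening: -0.0001
grip_force: 0.0
```

Emit:
send_rows([
  [[0.033,0,0.014,0],[0.062,0,0.008,0],[0.089,0,0.004,0],[0.114,0,0.006,0],[0.13,0,0.01,0]],
])

```text
time: 16.3
ee_pos: [0.5613, -0.0901, 0.0927]
orientation: [[0.924, -0.029, 0.382], [-0.039, -0.999, 0.018], [0.381, -0.031, -0.924]]
wrist_force: [-0.2, -0.1, 0.5]
opening: 0.0001
grip_force: 0.1
```

```bash
python3 - <<'E'
from h import *
p,R=st()
s=snap('side');w=cloud(s)
cv2.imwrite('pics/s2.png',cv2.resize(s['image'][130:330,280:520],None,fx=2.5,fy=2.5))
E
```

```text
t 16.3 p [ 0.5613 -0.0901  0.0927] lean 22.5 head 2.6 xhead -2.4 y [-0.029 -0.999 -0.031] q [ 1.04  0.31 -1.    2.04  0.37  0.57 -1.76] open 0.0001 F [-0.2 -0.1  0.5]
```

View pics/s2.png

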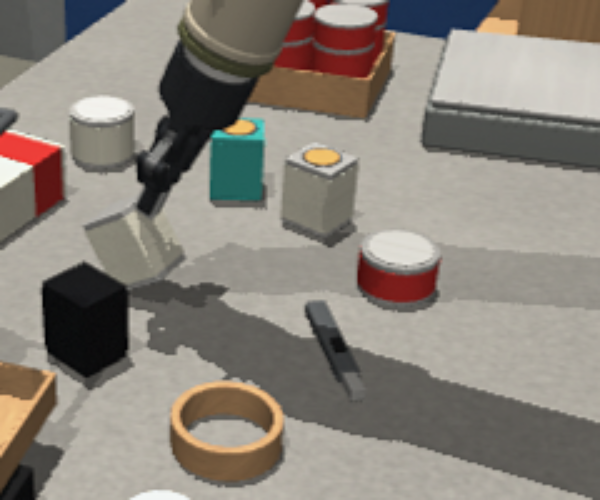

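The crop shows the white tin at (135,245) tipping past its balance point with the fingers behind it. One more nudge should lay it down.

Emit:
send_rows([
  [[0.02,0,0.008,0],[0.03,0,0.012,0],[0.0,0,-0.06,0],[-0.03,0,-0.12,0],[-0.1,0,-0.13,0]],
])

```text
time: 16.85
ee_pos: [0.4988, -0.0879, 0.1377]
orientation: [[0.923, -0.024, 0.384], [-0.035, -0.999, 0.022], [0.383, -0.033, -0.923]]
wrist_force: [-0.7, 0.3, 2.2]
opening: 0.0002
grip_force: 0.0
```

```bash
python3 - <<'E'
from h import *
p,R=st()
s=snap('top','top2');w=cloud(s)
k=w.reshape(-1,3);k=k[(k[:,2]>.03)&(k[:,2]<.066)&(k[:,0]>.53)&(k[:,0]<.70)&(k[:,1]>-.16)&(k[:,1]<-.03)];print(len(k),np.median(k[:,2]),np.percentile(k[:,2],95),cv2.minAreaRect((k[k[:,2]>.05][:,:2]*1000).astype(np.float32)))
E
```

```text
t 16.85 p [ 0.4988 -0.0879  0.1377] lean 22.6 head 3.2 xhead -2.2 y [-0.024 -0.999 -0.033] q [ 1.47  0.02 -1.28  2.13 -0.14  0.63 -1.31] open 0.0002 F [-0.7  0.3  2.2]
825 0.057093145403741996 0.06004123566792816 ((621.4935302734375, -98.12203979492188), (51.17774200439453, 76.41957092285156), 83.22157287597656)
```

Tin A rests on its side (top at 57 mm, 76 mm along x). Next I grip it at the lid end, pull it back and test whether it pivots in the grip.

Emit:
send_rows([
  [[0.037,0.003,0.034,0],[0.075,0.005,0.068,0],[0.112,0.008,0.1,0],[0.149,0.01,0.137,0],[0.149,0.01,0.137,0]],
], claw=0)

```text
time: 17.4
ee_pos: [0.5932, -0.0945, 0.0989]
orientation: [[0.925, -0.026, 0.379], [-0.037, -0.999, 0.023], [0.378, -0.035, -0.925]]
wrist_force: [0.1, -0.2, 1.1]
opening: 0.0726
grip_force: 0.0
```

Emit:
send_rows([
  [[-0.015,0.001,0.036,0],[-0.03,0.002,0.073,0],[-0.045,0.004,0.11,0],[-0.06,0.005,0.146,0],[-0.06,0.005,0.146,0]],
])

```text
time: 17.9
ee_pos: [0.5892, -0.0952, 0.0189]
orientation: [[0.926, -0.027, 0.376], [-0.038, -0.999, 0.021], [0.375, -0.033, -0.926]]
wrist_force: [-0.8, -0.3, 0.5]
opening: 0.0855
grip_force: 0.0
```

Emit:
send_rows([
  [[0,0,0,0],[0,0,0,0],[0,0,0,0],[0,0,0,0],[0,0,0,0]],
], claw=0.41)

```text
time: 18.4
ee_pos: [0.5923, -0.0957, 0.0231]
orientation: [[0.924, -0.027, 0.382], [-0.037, -0.999, 0.019], [0.381, -0.031, -0.924]]
wrist_force: [-5.9, 0.5, 9.2]
opening: 0.0507
grip_force: 23.9
```

```bash
python3 - <<'E'
from h import *
p,R=st();print(frac([-.08,0.004,.004],R),frac([0,0,.015],R))
E
```

```text
t 18.4 p [ 0.5923 -0.0957  0.0231] lean 22.5 head 2.8 xhead -2.3 y [-0.027 -0.999 -0.031] q [ 0.87  0.48 -0.84  2.02  0.63  0.47 -1.97] open 0.0507 F [-5.9  0.5  9.2]
[-0.145 -0.004 -0.068] [ 0.011 -0.001 -0.028]
```

Emit:
send_rows([
  [[0.006,0,-0.014,0],[0.012,0,-0.028,0],[0.018,0,-0.042,0],[0.018,0,-0.042,0],[0.018,0,-0.042,0]],
])

```text
time: 18.9
ee_pos: [0.5929, -0.096, 0.0453]
orientation: [[0.924, -0.027, 0.382], [-0.037, -0.999, 0.02], [0.381, -0.033, -0.924]]
wrist_force: [1.0, 0.7, 3.3]
opening: 0.0506
grip_force: 2.4
```

```bash
python3 - <<'E'
from h import *
p,R=st()
s=snap('top');w=cloud(s)
k=w.reshape(-1,3);k=k[(k[:,2]>.03)&(k[:,2]<.1)&(k[:,0]>.625)&(k[:,0]<.70)&(k[:,1]>-.115)&(k[:,1]<-.085)]
print(len(k),np.polyfit(k[:,0],k[:,2],1),k[:,0].min(),k[:,0].max(),np.percentile(k[:,2],[5,50,95]))
s=snap('side');cv2.imwrite('pics/s3.png',cv2.resize(s['image'][180:330,300:460],None,fx=4,fy=4))
E
```

```text
t 18.9 p [ 0.5929 -0.096   0.0453] lean 22.5 head 3.0 xhead -2.3 y [-0.027 -0.999 -0.033] q [ 0.91  0.45 -0.89  2.    0.58  0.51 -1.92] open 0.0506 F [1.  0.7 3.3]
161 [-0.04007543  0.08263507] 0.6250111685304287 0.6524391643438833 [0.05360806 0.05729252 0.05969958]
```

Emit:
send_rows([
  [[-0.006,0,0.014,0],[-0.012,0,0.028,0],[-0.016,0,0.038,0],[-0.016,0,0.038,0],[-0.016,0,0.038,0]],
], claw=0.4)

```text
time: 19.5
ee_pos: [0.5912, -0.0956, 0.0229]
orientation: [[0.925, -0.027, 0.379], [-0.038, -0.999, 0.02], [0.378, -0.033, -0.925]]
wrist_force: [-0.0, 0.3, -0.4]
opening: 0.051
grip_force: 0.3
```

Emit:
send_rows([
  [[0,0,0,0],[0,0,0,0],[0,0,0,0],[0,0,0,0],[0,0,0,0]],
], claw=0.415)

```text
time: 20.0
ee_pos: [0.5916, -0.0955, 0.0235]
orientation: [[0.925, -0.027, 0.38], [-0.038, -0.999, 0.02], [0.379, -0.033, -0.925]]
wrist_force: [0.6, -0.1, -2.5]
opening: 0.05
grip_force: 18.7
```

Emit:
send_rows([
  [[0.006,0,-0.014,0],[0.012,0,-0.028,0],[0.012,0,-0.028,0],[0.012,0,-0.028,0],[0.012,0,-0.028,0]],
])

```text
time: 20.5
ee_pos: [0.5919, -0.0959, 0.0388]
orientation: [[0.925, -0.027, 0.38], [-0.037, -0.999, 0.02], [0.379, -0.033, -0.925]]
wrist_force: [-1.8, 0.6, 0.1]
opening: 0.0501
grip_force: 1.6
```

```bash
cat >> h.py <<'E'
def tinA(x0,x1,y0=-.12,y1=-.085):
    s=snap('top');w=cloud(s);k=w.reshape(-1,3);k=k[(k[:,2]>.03)&(k[:,2]<.11)&(k[:,0]>x0)&(k[:,0]<x1)&(k[:,1]>y0)&(k[:,1]<y1)]
    print(len(k),'slope',np.polyfit(k[:,0],k[:,2],1)[0].round(3),k[:,0].min(),k[:,0].max(),np.percentile(k[:,2],[5,50,95]).round(4))
E
python3 - <<'E'
from h import *
p,R=st();tinA(.625,.70)
E
```

```text
t 20.5 p [ 0.5919 -0.0959  0.0388] lean 22.4 head 3.0 xhead -2.3 y [-0.027 -0.999 -0.033] q [ 0.9   0.46 -0.88  2.    0.59  0.5  -1.94] open 0.0501 F [-1.8  0.6  0.1]
202 slope -0.147 0.6254944334340705 0.6540782582847234 [0.0555 0.0591 0.0628]
```

Emit:
send_rows([
  [[0,0,0,0],[0,0,0,0],[0.005,0,0.015,0],[0.009,0,0.03,0],[0.009,0,0.03,0]],
], claw=0.36)

```text
time: 21.05
ee_pos: [0.602, -0.0957, 0.0255]
orientation: [[0.925, -0.027, 0.379], [-0.038, -0.999, 0.021], [0.378, -0.033, -0.925]]
wrist_force: [-0.1, 0.0, 0.1]
opening: 0.0547
grip_force: 0.0
```

Emit:
send_rows([
  [[0,0,0,0],[0,0,0,0],[0,0,0,0],[0,0,0,0],[0,0,0,0]],
], claw=0.42)

```text
time: 21.55
ee_pos: [0.6016, -0.096, 0.0265]
orientation: [[0.925, -0.027, 0.38], [-0.038, -0.999, 0.02], [0.379, -0.033, -0.925]]
wrist_force: [0.3, 0.3, -3.5]
opening: 0.0504
grip_force: 25.0
```

```bash
python3 - <<'E'
from h import *
p,R=st();tinA(.625,.70)
E
```

```text
t 21.55 p [ 0.6016 -0.096   0.0265] lean 22.3 head 3.0 xhead -2.3 y [-0.027 -0.999 -0.033] q [ 0.86  0.49 -0.84  1.99  0.63  0.49 -1.97] open 0.0504 F [ 0.3  0.3 -3.5]
165 slope -0.07 0.625445619939585 0.6496265257856788 [0.0543 0.0578 0.0609]
```

Emit:
send_rows([
  [[0.012,0,-0.008,0],[0.026,0,-0.015,0],[0.04,0,-0.021,0],[0.054,0,-0.025,0],[0.069,0,-0.028,0]],
])

```text
time: 22.1
ee_pos: [0.6292, -0.0976, 0.0533]
orientation: [[0.924, -0.027, 0.38], [-0.038, -0.999, 0.02], [0.38, -0.033, -0.925]]
wrist_force: [0.2, 0.0, -3.0]
opening: 0.0498
grip_force: 25.0
```

```bash
python3 - <<'E'
from h import *
p,R=st();tinA(.63,.72)
s=snap('side');cv2.imwrite('pics/s3.png',cv2.resize(s['image'][180:330,270:430],None,fx=4,fy=4))
E
```

```text
t 22.1 p [ 0.6292 -0.0976  0.0533] lean 22.4 head 3.0 xhead -2.3 y [-0.027 -0.999 -0.033] q [ 0.86  0.5  -0.87  1.9   0.6   0.57 -1.93] open 0.0498 F [ 0.2  0.  -3. ]
335 slope -0.003 0.6308082943630258 0.676134368576266 [0.0819 0.0847 0.088 ]
```

View pics/s3.png

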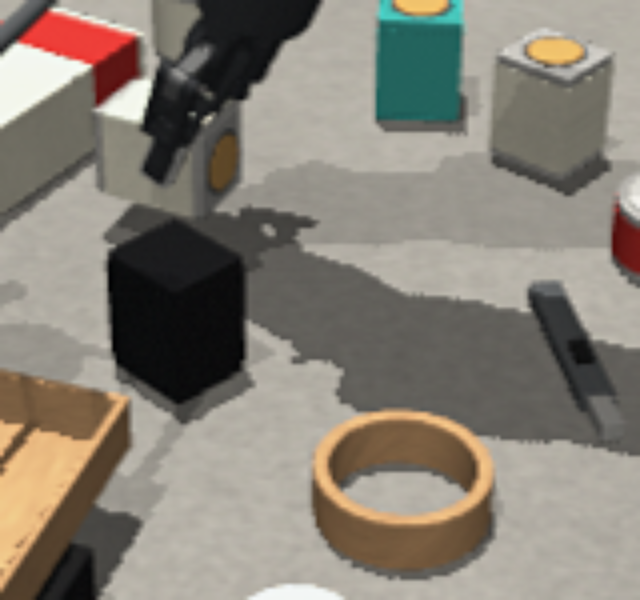

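The crop shows tin A held level in the air at (165,160), lid end towards the robot. It is stiff at 25 N. I carry it back for room, then ease the grip so the far end droops.

Emit:
send_rows([
  [[-0.033,-0.003,-0.014,0],[-0.067,-0.006,-0.027,0],[-0.1,-0.009,-0.041,0],[-0.133,-0.012,-0.055,0],[-0.167,-0.015,-0.068,0]],
])

```text
time: 22.7
ee_pos: [0.5376, -0.0873, 0.0525]
orientation: [[0.925, -0.027, 0.38], [-0.037, -0.999, 0.02], [0.379, -0.033, -0.925]]
wrist_force: [0.1, 0.7, -2.5]
opening: 0.0503
grip_force: 25.2
```

Emit:
send_rows([
  [[0,0,0,0],[0,0,0,0],[0,0,0,0],[0,0,0,0],[0,0,0,0]],
], claw=0.414)

```text
time: 23.2
ee_pos: [0.539, -0.0874, 0.0528]
orientation: [[0.924, -0.027, 0.38], [-0.038, -0.999, 0.02], [0.379, -0.033, -0.925]]
wrist_force: [0.5, -0.5, -2.7]
opening: 0.05
grip_force: 19.6
```

```bash
python3 - <<'E'
from h import *
p,R=st();tinA(p[0]+.02,.72)
E
```

```text
t 23.2 p [ 0.539  -0.0874  0.0528] lean 22.4 head 3.1 xhead -2.3 y [-0.027 -0.999 -0.033] q [ 1.05  0.34 -1.    2.12  0.48  0.48 -1.86] open 0.05 F [ 0.5 -0.5 -2.7]
168 slope -0.017 0.5595983389715018 0.5865513773115126 [0.0809 0.0838 0.087 ]
```

Emit:
send_rows([
  [[0,0,0,0],[0,0,0,0],[0,0,0,0],[0,0,0,0],[0,0,0,0]],
], claw=0.405)

```text
time: 23.75
ee_pos: [0.5387, -0.0875, 0.0529]
orientation: [[0.924, -0.027, 0.38], [-0.037, -0.999, 0.02], [0.379, -0.033, -0.925]]
wrist_force: [-0.6, 0.8, 0.4]
opening: 0.0508
grip_force: 0.2
```

```bash
python3 - <<'E'
from h import *
p,R=st();tinA(p[0]+.02,.72)
E
```

```text
t 23.75 p [ 0.5387 -0.0875  0.0529] lean 22.4 head 3.0 xhead -2.3 y [-0.027 -0.999 -0.033] q [ 1.05  0.34 -1.    2.12  0.48  0.48 -1.86] open 0.0508 F [-0.6  0.8  0.4]
144 slope -0.043 0.5591011889317782 0.5845849783121605 [0.0543 0.0572 0.0605]
```

Emit:
send_rows([
  [[0,0,0,0],[-0.008,0,0.019,0],[-0.016,0,0.038,0],[-0.02,0,0.048,0],[-0.02,0,0.048,0]],
], claw=0.385)

```text
time: 24.3
ee_pos: [0.5379, -0.0865, 0.026]
orientation: [[0.925, -0.027, 0.379], [-0.037, -0.999, 0.02], [0.378, -0.033, -0.925]]
wrist_force: [0.2, -0.1, 0.8]
opening: 0.0527
grip_force: 0.0
```

Emit:
send_rows([
  [[0,0,0,0],[0,0,0,0],[0,0,0,0],[0,0,0,0],[0,0,0,0]],
], claw=0.41)

```text
time: 24.8
ee_pos: [0.5383, -0.0867, 0.0268]
orientation: [[0.925, -0.027, 0.38], [-0.038, -0.999, 0.02], [0.379, -0.033, -0.925]]
wrist_force: [-1.7, 1.5, -1.1]
opening: 0.0507
grip_force: 5.9
```

```bash
python3 - <<'E'
from h import *
p,R=st();s=snap('side');cv2.imwrite('pics/s4.png',cv2.resize(s['image'][180:330,300:460],None,fx=4,fy=4))
tinA(p[0]+.02,.72)
E
```

```text
t 24.8 p [ 0.5383 -0.0867  0.0268] lean 22.4 head 3.0 xhead -2.3 y [-0.027 -0.999 -0.033] q [ 0.97  0.38 -0.91  2.14  0.56  0.42 -1.93] open 0.0507 F [-1.7  1.5 -1.1]
146 slope -0.058 0.5594052194508116 0.5848535585447153 [0.0538 0.057  0.0596]
```

Emit:
send_rows([
  [[0.012,0,-0.008,0],[0.026,0,-0.015,0],[0.04,0,-0.021,0],[0.054,0,-0.025,0],[0.069,0,-0.028,0]],
])

```text
time: 25.4
ee_pos: [0.5658, -0.0883, 0.0534]
orientation: [[0.924, -0.027, 0.381], [-0.038, -0.999, 0.02], [0.38, -0.033, -0.925]]
wrist_force: [-1.2, 1.4, 0.1]
opening: 0.0507
grip_force: 0.5
```

```bash
python3 - <<'E'
from h import *
p,R=st();tinA(p[0]+.02,.72)
E
```

```text
t 25.4 p [ 0.5658 -0.0883  0.0534] lean 22.4 head 3.0 xhead -2.3 y [-0.027 -0.999 -0.033] q [ 0.98  0.39 -0.95  2.06  0.53  0.5  -1.9 ] open 0.0507 F [-1.2  1.4  0.1]Traceback (most recent call last):
  File "<stdin>", line 2, in <module>
  File "h.py", line 24, in tinA
    print(len(k),'slope',np.polyfit(k[:,0],k[:,2],1)[0].round(3),k[:,0].min(),k[:,0].max(),np.percentile(k[:,2],[5,50,95]).round(4))
                         ~~~~~~~~~~^^^^^^^^^^^^^^^^^
    raise TypeError("expected non-empty vector for x")
TypeError: expected non-empty vector for x
```

Emit:
send_rows([
  [[0.03,0,-0.075,0],[-0.03,0,-0.11,0],[-0.11,0,-0.13,0],[-0.155,0,-0.11,0],[-0.155,0,-0.06,0]],
], claw=0.37)

```text
time: 25.95
ee_pos: [0.4757, -0.0936, 0.0547]
orientation: [[0.925, -0.043, 0.379], [-0.051, -0.999, 0.011], [0.378, -0.03, -0.926]]
wrist_force: [0.0, -1.0, 2.0]
opening: 0.054
grip_force: 0.0
```

```bash
python3 - <<'E'
from h import *
p,R=st()
s=snap('top');w=cloud(s)
k=w.reshape(-1,3);k=k[(k[:,2]>.05)&(k[:,2]<.066)&(k[:,0]>.48)&(k[:,0]<.70)&(k[:,1]>-.16)&(k[:,1]<-.03)];print(len(k),cv2.minAreaRect((k[:,:2]*1000).astype(np.float32)),np.median(k[:,2]))
k=w.reshape(-1,3);k=k[(k[:,2]>.05)&(k[:,2]<.066)&(k[:,0]>.68)&(k[:,0]<.85)&(k[:,1]>-.15)&(k[:,1]<-.04)];print('carton x',np.percentile(k[:,0],[1,50]))
E
```

```text
t 25.95 p [ 0.4757 -0.0936  0.0547] lean 22.3 head 1.7 xhead -3.1 y [-0.043 -0.999 -0.03 ] q [ 1.31  0.21 -1.17  2.26  0.28  0.43 -1.67] open 0.054 F [ 0. -1.  2.]
786 ((533.5693969726562, -91.59963989257812), (104.0854263305664, 69.93317413330078), 0.19324764609336853) 0.057166360615073186
carton x [0.73532633 0.78000057]
```

Emit:
send_rows([
  [[0,0,0,0],[0,0,0,0],[0.02,0,0.011,0],[0.045,0,0.024,0],[0.06,0,0.033,0]],
], claw=1)

```text
time: 26.5
ee_pos: [0.5161, -0.0865, 0.0531]
orientation: [[0.924, -0.026, 0.382], [-0.037, -0.999, 0.02], [0.381, -0.033, -0.924]]
wrist_force: [-3.4, -0.5, 2.5]
opening: -0.0002
grip_force: 1.7
```

Emit:
send_rows([
  [[0.03,0,-0.014,0],[0.06,0,-0.025,0],[0.09,0,-0.031,0],[0.121,0,-0.032,0],[0.152,0,-0.027,0]],
])

```text
time: 27.0
ee_pos: [0.5813, -0.0894, 0.0954]
orientation: [[0.923, -0.026, 0.383], [-0.037, -0.999, 0.021], [0.382, -0.033, -0.923]]
wrist_force: [0.1, -0.8, -0.2]
opening: -0.0
grip_force: 0.1
```

```bash
python3 - <<'E'
from h import *
p,R=st()
s=snap('side');cv2.imwrite('pics/s5.png',cv2.resize(s['image'][180:330,300:460],None,fx=4,fy=4))
E
```

```text
t 27.0 p [ 0.5813 -0.0894  0.0954] lean 22.6 head 3.1 xhead -2.3 y [-0.026 -0.999 -0.033] q [ 1.02  0.36 -1.01  1.99  0.44  0.6  -1.82] open -0.0 F [ 0.1 -0.8 -0.2]
```

View pics/s5.png

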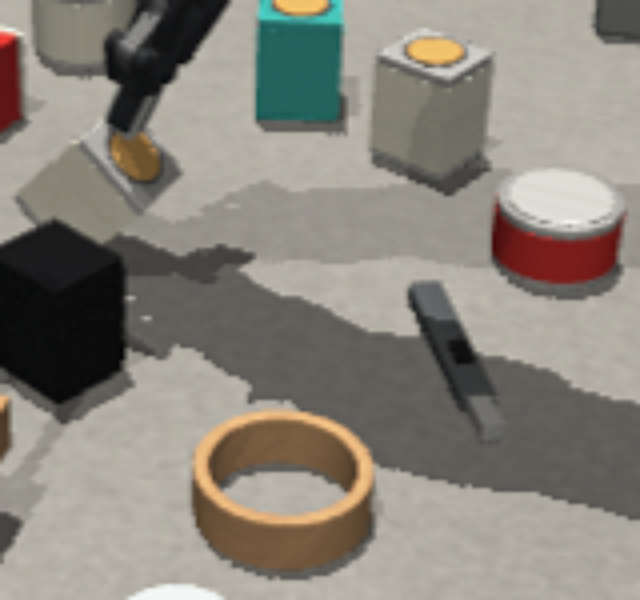

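Pushing works: the tin at (100,185) is about halfway over, lid up towards the robot. I push on through.

Emit:
send_rows([
  [[0.022,0,0.009,0],[0.045,0,0.018,0],[0.067,0,0.028,0],[0.067,0,0.028,0],[0.067,0,0.028,0]],
])

```text
time: 27.55
ee_pos: [0.6158, -0.0907, 0.0931]
orientation: [[0.924, -0.027, 0.381], [-0.038, -0.999, 0.021], [0.38, -0.033, -0.924]]
wrist_force: [-0.2, 0.5, 0.4]
opening: 0.0003
grip_force: 0.0
```

Emit:
send_rows([
  [[0,0,-0.06,0],[-0.02,0,-0.12,0],[-0.05,0,-0.16,0],[-0.1,0,-0.18,0],[-0.12,0,-0.18,0]],
], claw=0)

```text
time: 28.05
ee_pos: [0.5237, -0.0911, 0.1525]
orientation: [[0.925, -0.029, 0.379], [-0.038, -0.999, 0.017], [0.378, -0.03, -0.925]]
wrist_force: [0.2, -0.3, -0.6]
opening: 0.0722
grip_force: 0.0
```

```bash
python3 - <<'E'
from h import *
p,R=st()
s=snap('top','top3');w=cloud(s)
k=w.reshape(-1,3);k=k[(k[:,2]>.03)&(k[:,2]<.085)&(k[:,0]>.585)&(k[:,0]<.70)&(k[:,1]>-.16)&(k[:,1]<-.03)];print(len(k),np.percentile(k[:,2],[5,50,95]));k=k[k[:,2]>.07];print(len(k),cv2.minAreaRect((k[:,:2]*1000).astype(np.float32)))
E
```

```text
t 28.05 p [ 0.5237 -0.0911  0.1525] lean 22.3 head 2.6 xhead -2.4 y [-0.029 -0.999 -0.03 ] q [ 1.41  0.12 -1.28  2.05  0.06  0.68 -1.49] open 0.0722 F [ 0.2 -0.3 -0.6]
668 [0.0456921  0.07682356 0.08017141]
587 ((632.64794921875, -85.39045715332031), (48.676673889160156, 55.14073181152344), 88.21778869628906)
```

Tin A stands lid up at (0.633, −0.085). I level the closing axis with a small yaw and grasp it.

Emit:
send_rows([
  [[0.045,-0.004,0.033,-0.02],[0.09,-0.008,0.066,-0.04],[0.135,-0.012,0.1,-0.05],[0.173,-0.016,0.131,-0.05],[0.173,-0.016,0.131,-0.05]],
])

```text
time: 28.6
ee_pos: [0.633, -0.0835, 0.1248]
orientation: [[0.924, 0.046, 0.38], [0.041, -0.999, 0.022], [0.381, -0.005, -0.925]]
wrist_force: [0.3, -0.3, 0.2]
opening: 0.0856
grip_force: 0.0
```

Emit:
send_rows([
  [[-0.015,0,0.036,0],[-0.03,0,0.073,0],[-0.045,0,0.11,0],[-0.06,0,0.146,0],[-0.06,0,0.146,0]],
])

```text
time: 29.1
ee_pos: [0.6289, -0.0846, 0.0443]
orientation: [[0.925, 0.045, 0.376], [0.04, -0.999, 0.02], [0.377, -0.004, -0.926]]
wrist_force: [-0.4, 0.7, 0.2]
opening: 0.0854
grip_force: 0.0
```

```bash
python3 - <<'E'
from h import *
p,R=st();print(frac(np.array([.629,-.0853,.046])-p,R))
E
```

```text
t 29.1 p [ 0.6289 -0.0846  0.0443] lean 22.1 head 3.1 xhead 2.5 y [ 0.045 -0.999 -0.004] q [ 0.83  0.52 -0.87  1.91  0.65  0.57 -1.92] open 0.0854 F [-0.4  0.7  0.2]
[ 0.001  0.001 -0.003]
```

Emit:
send_rows([
  [[0,0,0,0],[0,0,0,0],[0,0,0,0],[0,0,0,0],[0,0,0,0]],
], claw=0.5)

```text
time: 29.6
ee_pos: [0.6327, -0.085, 0.049]
orientation: [[0.922, 0.045, 0.384], [0.04, -0.999, 0.019], [0.384, -0.002, -0.923]]
wrist_force: [-2.6, 0.3, 8.0]
opening: 0.0501
grip_force: 62.6
```

Emit:
send_rows([
  [[0.006,0,-0.015,0],[0.021,0,-0.055,0],[0.04,0,-0.1,0],[0.06,0,-0.15,0],[0.075,0,-0.185,0]],
])

```text
time: 30.1
ee_pos: [0.6305, -0.0847, 0.1486]
orientation: [[0.924, 0.045, 0.381], [0.041, -0.999, 0.02], [0.381, -0.003, -0.924]]
wrist_force: [-0.3, -0.1, -3.1]
opening: 0.0497
grip_force: 61.7
```

```bash
python3 - <<'E'
from h import *
from kin import reach
p,R=st();a=np.array([.515,.10,.145]);b=np.array([.4955,.316,.135]);c=np.array([.543,.322,.119])
print(frac(a-p,R),frac(b-a,R),frac(c-b,R),frac([0,0,-.03],R))
q=arm.sense()['q'];print([reach(t,R,q) for t in(a,b,c)])
tinA(.635,.68,-.11,-.06)
s=snap('top');w=cloud(s);k=w.reshape(-1,3);k=k[(k[:,2]>.15)&(k[:,2]<.2)&(k[:,0]>.62)&(k[:,0]<.70)&(k[:,1]>-.13)&(k[:,1]<-.04)];print(len(k),k.mean(0),k[:,0].max(),np.percentile(k[:,2],[10,90]))
E
```

```text
t 30.1 p [ 0.6305 -0.0847  0.1486] lean 22.4 head 3.0 xhead 2.5 y [ 0.045 -0.999 -0.003] q [ 0.98  0.41 -1.04  1.82  0.46  0.75 -1.77] open 0.0497 F [-0.3 -0.1 -3.1]
[-0.201 -0.38  -0.074] [-0.026 -0.433  0.012] [ 0.076 -0.008  0.066] [-0.023  0.     0.055]
[(array([0., 0., 0.]), np.float64(22.4)), (array([-0., -0., -0.]), np.float64(22.4)), (array([-0.,  0.,  0.]), np.float64(22.4))]Traceback (most recent call last):
  File "<stdin>", line 6, in <module>
  File "h.py", line 24, in tinA
    print(len(k),'slope',np.polyfit(k[:,0],k[:,2],1)[0].round(3),k[:,0].min(),k[:,0].max(),np.percentile(k[:,2],[5,50,95]).round(4))
                         ~~~~~~~~~~^^^^^^^^^^^^^^^^^
    raise TypeError("expected non-empty vector for x")
TypeError: expected non-empty vector for x
```

Emit:
send_rows([
  [[-0.04,-0.076,-0.016,0],[-0.08,-0.152,-0.032,0],[-0.12,-0.228,-0.048,0],[-0.16,-0.304,-0.064,0],[-0.2,-0.38,-0.08,0]],
])

```text
time: 30.65
ee_pos: [0.5127, 0.1011, 0.1453]
orientation: [[0.924, 0.045, 0.379], [0.04, -0.999, 0.019], [0.38, -0.002, -0.925]]
wrist_force: [1.3, 0.2, -1.7]
opening: 0.0498
grip_force: 61.8
```

Emit:
send_rows([
  [[-0.003,-0.086,0.001,0],[-0.007,-0.172,0.002,0],[-0.01,-0.258,0.003,0],[-0.014,-0.345,0.004,0],[-0.017,-0.431,0.005,0]],
])

```text
time: 31.15
ee_pos: [0.4973, 0.3161, 0.1404]
orientation: [[0.924, 0.044, 0.38], [0.04, -0.999, 0.018], [0.381, -0.002, -0.925]]
wrist_force: [1.4, 0.7, -1.5]
opening: 0.0502
grip_force: 62.1
```

```bash
python3 - <<'E'
from h import *
p,R=st();c=np.array([.546,.322,.124])
s=snap('top');w=cloud(s)
k=w.reshape(-1,3);k=k[(k[:,2]>.12)&(k[:,2]<.2)&(k[:,0]>p[0]+.01)&(k[:,0]<p[0]+.06)&(abs(k[:,1]-p[1])<.03)];print(len(k),k.mean(0) if len(k) else 0)
m=(w[...,2]>0.062)&(w[...,2]<0.078);m[:,:120]=0;m[:,275:]=0;m[:195]=0;m[290:]=0;k=w[m];print(cv2.minAreaRect((k[:,:2]*1000).astype(np.float32)))
print(frac(c-p,R),frac([0,0,-.031],R))
s=snap('side');cv2.imwrite('pics/s6.png',cv2.resize(s['image'][100:420,40:480],None,fx=1.8,fy=1.8))
E
```

```text
t 31.15 p [0.4973 0.3161 0.1404] lean 22.4 head 2.8 xhead 2.5 y [ 0.044 -0.999 -0.002] q [ 0.17  0.37 -1.1   1.89  0.78  0.94 -2.82] open 0.0502 F [ 1.4  0.7 -1.5]
323 [0.51719006 0.31001565 0.16326427]
((565.3864135742188, 275.52935791015625), (110.54900360107422, 251.46835327148438), 7.638211250305176)
[ 0.078 -0.007  0.068] [-0.024  0.     0.057]
```

View pics/s6.png

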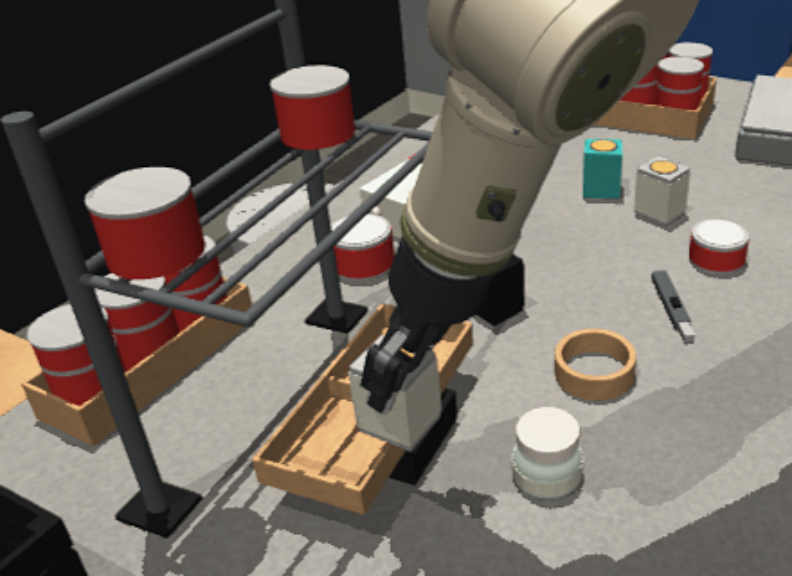

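The side crop shows tin A held upright at (400,390), in front of the left bay. Before going in, I check the wrist's clearance to the shelf edge from the point clouds.

```bash
python3 - <<'E'
from h import *
p=arm.sense()['ee_pos']
c=np.array([.5654,.2755]);a=np.radians(7.64);X=np.array([np.cos(a),np.sin(a)]);Y=np.array([-np.sin(a),np.cos(a)])
for n in('top','side'):
    w=cloud(load(n)).reshape(-1,3);w=w[np.isfinite(w[:,0])]
    l=np.c_[(w[:,:2]-c)@X,(w[:,:2]-c)@Y,w[:,2]]
    for z0 in np.arange(.12,.36,.02):
        k=l[(l[:,2]>z0)&(l[:,2]<z0+.02)&(abs(l[:,1]-.04)<.07)&(l[:,0]>-.25)&(l[:,0]<.02)]
        if len(k)>5: print(n,round(z0,2),len(k),np.sort(k[:,0])[-4:].round(3),'y',k[:,1].min().round(3),k[:,1].max().round(3))
print('tcp local',(p[:2]-c)@X,(p[:2]-c)@Y)
k=l[(l[:,2]>.255)&(l[:,2]<.285)&(abs(l[:,1])<.17)&(l[:,0]>-.04)];print('shelf front (side cam)',np.percentile(k[:,0],[1,3,10]))
E
```

```text
top 0.12 28 [-0.038 -0.038 -0.037 -0.036] y 0.02 0.023
top 0.14 64 [-0.039 -0.037 -0.037 -0.037] y 0.011 0.088
top 0.16 584 [-0.031 -0.031 -0.03  -0.03 ] y 0.01 0.081
top 0.18 183 [-0.062 -0.062 -0.061 -0.061] y -0.008 0.108
top 0.2 171 [-0.068 -0.067 -0.067 -0.067] y -0.013 0.109
top 0.22 345 [-0.077 -0.077 -0.076 -0.076] y -0.016 0.11
top 0.24 79 [-0.094 -0.094 -0.093 -0.084] y 0.011 0.035
top 0.26 653 [-0.005 -0.005 -0.005 -0.005] y -0.03 0.11
top 0.28 267 [-0.08  -0.079 -0.079 -0.079] y 0.016 0.072
top 0.3 199 [-0.088 -0.087 -0.087 -0.087] y 0.012 0.067
top 0.32 384 [-0.092 -0.092 -0.092 -0.091] y 0.012 0.089
top 0.34 443 [-0.098 -0.098 -0.098 -0.097] y 0.015 0.083
side 0.12 405 [-0.033 -0.033 -0.032 -0.032] y 0.037 0.092
side 0.14 443 [-0.033 -0.032 -0.032 -0.032] y 0.037 0.101
side 0.16 325 [-0.034 -0.033 -0.033 -0.033] y 0.011 0.109
side 0.18 117 [-0.088 -0.088 -0.088 -0.087] y 0.036 0.11
side 0.2 159 [-0.074 -0.073 -0.072 -0.071] y 0.044 0.096
side 0.22 261 [-0.079 -0.078 -0.078 -0.078] y 0.071 0.11
side 0.24 398 [-0.086 -0.085 -0.084 -0.083] y 0.065 0.106
side 0.26 1084 [-0.007 -0.007 -0.007 -0.006] y -0.03 0.109
side 0.28 659 [-0.087 -0.086 -0.085 -0.083] y 0.06 0.102
side 0.3 664 [-0.095 -0.095 -0.095 -0.093] y 0.053 0.108
side 0.32 891 [-0.1   -0.099 -0.099 -0.099] y 0.063 0.109
side 0.34 869 [-0.103 -0.102 -0.102 -0.102] y 0.061 0.108
tcp local -0.06482225133532933 0.05826149559385192
shelf front (side cam) [-0.01830063 -0.01652518 -0.01350638]
```

Emit:
send_rows([
  [[0.016,0.002,0.011,0],[0.032,0.004,0.022,0],[0.048,0.005,0.034,0],[0.064,0.006,0.045,0],[0.078,0.008,0.056,0]],
])

```text
time: 31.75
ee_pos: [0.5466, 0.3116, 0.13]
orientation: [[0.924, 0.042, 0.381], [0.038, -0.999, 0.019], [0.381, -0.003, -0.924]]
wrist_force: [-1.1, -0.2, -2.3]
opening: 0.0498
grip_force: 62.4
```

Emit:
send_rows([
  [[0,0,0,0],[-0.008,0,0.019,0],[-0.016,0,0.038,0],[-0.024,0,0.057,0],[-0.024,0,0.057,0]],
])

```text
time: 32.25
ee_pos: [0.5434, 0.3124, 0.097]
orientation: [[0.925, 0.045, 0.378], [0.041, -0.999, 0.018], [0.379, -0.001, -0.926]]
wrist_force: [0.1, -0.3, -3.4]
opening: 0.0495
grip_force: 62.3
```

```bash
cat >> h.py <<'E'
c0=np.array([.5654,.2755]);_a=np.radians(7.64);X=np.array([np.cos(_a),np.sin(_a)]);Y=np.array([-np.sin(_a),np.cos(_a)])
def loc(n):
    w=cloud(load(n)).reshape(-1,3);w=w[np.isfinite(w[:,0])];return np.c_[(w[:,:2]-c0)@X,(w[:,:2]-c0)@Y,w[:,2]]
E
python3 - <<'E'
from h import *
p,R=st();print((p[:2]-c0)@X,(p[:2]-c0)@Y)
s=snap('side');snap('top');l=loc('side');k=l[(abs(l[:,0])<.06)&(l[:,1]>.02)&(l[:,1]<.1)&(l[:,2]>.075)&(l[:,2]<.135)]
print(np.percentile(k[:,2],[95,99]))
for n in('side','top'):
  l=loc(n);m=(l[:,2]>.062)&(l[:,2]<.078)&(abs(l[:,0])<.08)&(abs(l[:,1])<.15);k=l[m];print(cv2.minAreaRect((k[:,:2]*1000).astype(np.float32)))
cv2.imwrite('pics/s7.png',cv2.resize(s['image'][200:400,140:380],None,fx=3,fy=3))
E
```

```text
t 32.25 p [0.5434 0.3124 0.097 ] lean 22.3 head 2.8 xhead 2.6 y [ 0.045 -0.999 -0.001] q [ 0.11  0.49 -1.    1.85  0.9   0.9  -2.85] open 0.0495 F [ 0.1 -0.3 -3.4]
-0.01687178815893698 0.039513034175777145
[0.12561761 0.13336323]
((-0.8563041687011719, -1.3778610229492188), (253.55581665039062, 112.67858123779297), 89.73670196533203)
((0.1291351318359375, -0.37060546875), (250.88954162597656, 110.52540588378906), 89.90303802490234)
```

View pics/s7.png

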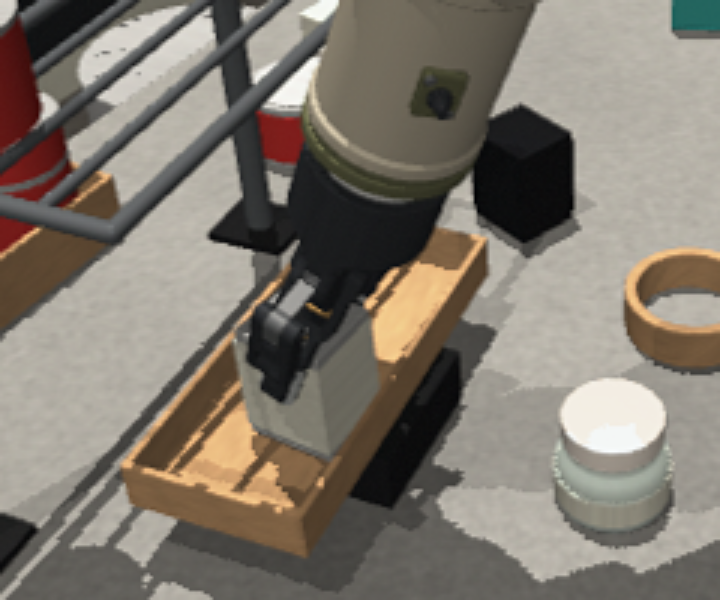

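```bash
python3 - <<'E'
from h import *
p,R=st();print((p[:2]-c0)@X,(p[:2]-c0)@Y)
snap('side');snap('top')
for n in('side','top'):
    l=loc(n)
    for z0,z1 in((.078,.1),(.1,.118),(.118,.128)):
        k=l[(l[:,2]>z0)&(l[:,2]<z1)&(abs(l[:,0])<.05)&(abs(l[:,1]-.04)<.06)]
        if len(k)>9: print(n,z0,len(k),'x',np.percentile(k[:,0],[2,98]).round(4),'y',np.percentile(k[:,1],[2,98]).round(4))
p,R=st()
E
```

```text
t 32.35 p [0.5442 0.3133 0.0989] lean 22.4 head 3.0 xhead 2.6 y [ 0.046 -0.999 -0.002] q [ 0.11  0.49 -1.    1.85  0.9   0.9  -2.85] open 0.0495 F [-0.5 -0.7 -2.3]
-0.015956353082278645 0.04027860676064229
side 0.078 392 x [-0.0464  0.0145] y [0.0202 0.0704]
side 0.1 328 x [-0.0466  0.0143] y [0.0199 0.0787]
side 0.118 231 x [-0.0459  0.0148] y [0.0127 0.0712]
top 0.078 15 x [-0.0089  0.0028] y [0.0119 0.014 ]
top 0.1 38 x [-0.0195  0.0015] y [0.0025 0.0788]
top 0.118 164 x [-0.0224  0.0141] y [0.0064 0.0696]
t 32.45 p [0.5448 0.3136 0.0997] lean 22.4 head 3.0 xhead 2.5 y [ 0.045 -0.999 -0.003] q [ 0.11  0.49 -1.    1.85  0.9   0.9  -2.85] open 0.0501 F [ 0.2 -0.1 -3.4]
```

Emit:
send_rows([
  [[-0.001,-0.004,0.003,0],[-0.002,-0.006,0.005,0],[-0.003,-0.006,0.007,0],[-0.003,-0.006,0.008,0],[-0.003,-0.006,0.008,0]],
])

```text
time: 32.95
ee_pos: [0.5447, 0.3161, 0.095]
orientation: [[0.924, 0.045, 0.381], [0.04, -0.999, 0.02], [0.381, -0.003, -0.924]]
wrist_force: [-0.3, -0.2, -3.5]
opening: 0.0497
grip_force: 62.3
```

Emit:
send_rows([
  [[-0.001,0,0.002,0],[-0.002,0,0.004,0],[-0.002,0,0.005,0],[-0.002,0,0.005,0],[-0.002,0,0.005,0]],
])

```text
time: 33.45
ee_pos: [0.5449, 0.3163, 0.0931]
orientation: [[0.923, 0.045, 0.382], [0.04, -0.999, 0.019], [0.382, -0.003, -0.924]]
wrist_force: [-3.7, -2.3, 5.5]
opening: 0.05
grip_force: 63.7
```

Emit:
send_rows([
  [[0.001,0,-0.002,0],[0.001,0,-0.002,0],[0.001,0,-0.002,0],[0.001,0,-0.002,0],[0.001,0,-0.002,0]],
], claw=0.28)

```text
time: 33.95
ee_pos: [0.5449, 0.3162, 0.0935]
orientation: [[0.924, 0.045, 0.381], [0.04, -0.999, 0.02], [0.381, -0.003, -0.924]]
wrist_force: [0.0, -0.3, -0.3]
opening: 0.0616
grip_force: 0.0
```

Emit:
send_rows([
  [[-0.01,0,-0.03,0],[-0.03,0,-0.08,0],[-0.06,0,-0.14,0],[-0.09,0,-0.2,0],[-0.12,0,-0.26,0]],
])

```text
time: 34.45
ee_pos: [0.4388, 0.3115, 0.1912]
orientation: [[0.924, 0.045, 0.38], [0.041, -0.999, 0.02], [0.381, -0.003, -0.925]]
wrist_force: [-0.3, -0.7, 2.5]
opening: 0.0616
grip_force: 0.0
```

```bash
cat > chk.py <<'E'
from h import *
p,R=st()
snap('side');snap('top')
for n in('side','top'):
    l=loc(n);m=(l[:,2]>.062)&(l[:,2]<.078)&(abs(l[:,0])<.08)&(abs(l[:,1])<.15);k=l[m];print(n,'rim',np.round(cv2.minAreaRect((k[:,:2]*1000).astype(np.float32))[0],1),'z at y ends',k[k[:,1]>.11][:,2].mean().round(4),k[k[:,1]<-.11][:,2].mean().round(4))
    for sgn in(1,-1):
        k=l[(l[:,2]>.112)&(l[:,2]<.13)&(abs(l[:,0])<.055)&(l[:,1]*sgn>.01)&(l[:,1]*sgn<.1)]
        if len(k)>30: print(n,sgn,len(k),'z',np.median(k[:,2]).round(4),np.round(cv2.minAreaRect((k[:,:2]*1000).astype(np.float32)),1) if 0 else cv2.minAreaRect((k[:,:2]*1000).astype(np.float32)))
w=cloud(load('top')).reshape(-1,3)
k=w[(w[:,2]>.07)&(w[:,2]<.082)&(abs(w[:,0]-.46)<.045)&(abs(w[:,1]+.282)<.05)]
if len(k)>100: print('B',len(k),cv2.minAreaRect((k[:,:2]*1000).astype(np.float32)))
E
python3 chk.py
```

```text
t 34.45 p [0.4388 0.3115 0.1912] lean 22.4 head 3.0 xhead 2.5 y [ 0.045 -0.999 -0.003] q [ 0.33  0.16 -1.26  1.94  0.55  0.96 -2.7 ] open 0.0616 F [-0.3 -0.7  2.5]
side rim [-0.6 -0.6] z at y ends 0.0684 0.0681
side 1 851 z 0.1211 ((-15.121048927307129, 42.86212158203125), (53.27470016479492, 57.754329681396484), 81.86663818359375)
top rim [0.1 0.3] z at y ends 0.0692 0.0704
top 1 548 z 0.1212 ((-14.251168251037598, 42.834922790527344), (51.030094146728516, 56.16743087768555), 80.95997619628906)
B 617 ((460.4239501953125, -282.5713806152344), (51.24114990234375, 56.242305755615234), 74.84770965576172)
```

Tin A stands in the left bay, 43 mm from the divider, and the tray is level and unmoved. Now tin B, which is still at (0.460, −0.282).

Emit:
send_rows([
  [[0.024,0.088,0.01,0],[0.049,0.177,0.02,0],[0.073,0.265,0.03,0],[0.098,0.354,0.04,0],[0.122,0.442,0.049,0]],
])

```text
time: 35.05
ee_pos: [0.5161, 0.0903, 0.191]
orientation: [[0.923, 0.043, 0.382], [0.039, -0.999, 0.018], [0.382, -0.001, -0.924]]
wrist_force: [0.7, 0.6, 0.2]
opening: 0.0617
grip_force: 0.0
```

Emit:
send_rows([
  [[-0.017,0.074,0.002,0],[-0.034,0.148,0.003,0],[-0.051,0.222,0.005,0],[-0.067,0.296,0.007,0],[-0.084,0.371,0.008,0]],
], claw=0)

```text
time: 35.55
ee_pos: [0.4859, -0.0954, 0.1701]
orientation: [[0.924, 0.044, 0.38], [0.04, -0.999, 0.019], [0.381, -0.002, -0.925]]
wrist_force: [0.2, 0.7, -0.7]
opening: 0.0855
grip_force: 0.0
```

Emit:
send_rows([
  [[-0.017,0.074,0.002,0.01],[-0.034,0.148,0.003,0.02],[-0.051,0.222,0.005,0.03],[-0.067,0.296,0.007,0.04],[-0.084,0.371,0.008,0.05]],
])

```text
time: 36.05
ee_pos: [0.4567, -0.2822, 0.1494]
orientation: [[0.925, -0.029, 0.38], [-0.039, -0.999, 0.02], [0.379, -0.033, -0.925]]
wrist_force: [0.7, -0.4, 0.8]
opening: 0.085
grip_force: 0.0
```

```bash
python3 - <<'E'
from h import *
from kin import reach
p,R=st();b=np.array([.457,-.282,.125]);d=np.array([.457,-.282,.045]);print(frac(b-p,R),frac(d-b,R),reach(d,R,arm.sense()['q']))
E
```

```text
t 36.05 p [ 0.4567 -0.2822  0.1494] lean 22.3 head 3.0 xhead -2.4 y [-0.029 -0.999 -0.033] q [ 1.1   0.1  -0.47  2.   -0.29  0.77 -0.78] open 0.085 F [ 0.7 -0.4  0.8]
[-0.018  0.001  0.045] [-0.061  0.005  0.148] (array([-0.,  0., -0.]), np.float64(22.3))
```

Emit:
send_rows([
  [[-0.016,0.001,0.039,0],[-0.032,0.002,0.077,0],[-0.048,0.004,0.116,0],[-0.064,0.005,0.155,0],[-0.079,0.006,0.193,0]],
])

```text
time: 36.55
ee_pos: [0.4571, -0.2802, 0.0443]
orientation: [[0.925, -0.028, 0.38], [-0.039, -0.999, 0.02], [0.379, -0.033, -0.925]]
wrist_force: [-0.4, -0.2, 0.2]
opening: 0.0854
grip_force: 0.0
```

Emit:
send_rows([
  [[0,0,0,0],[0,0,0,0],[0,0,0,0],[0,0,0,0],[0,0,0,0]],
], claw=0.5)

```text
time: 37.05
ee_pos: [0.4582, -0.2805, 0.047]
orientation: [[0.924, -0.028, 0.382], [-0.038, -0.999, 0.018], [0.381, -0.031, -0.924]]
wrist_force: [-1.4, 0.6, 2.1]
opening: 0.054
grip_force: 60.6
```

Emit:
send_rows([
  [[0.006,0,-0.015,0],[0.021,-0.001,-0.055,0],[0.04,-0.003,-0.1,0],[0.06,-0.005,-0.15,0],[0.079,-0.006,-0.193,0]],
])

```text
time: 37.55
ee_pos: [0.4572, -0.2802, 0.1519]
orientation: [[0.924, -0.028, 0.38], [-0.038, -0.999, 0.02], [0.38, -0.033, -0.925]]
wrist_force: [-1.1, -0.6, -3.9]
opening: 0.0543
grip_force: 60.1
```

```bash
python3 - <<'E'
from h import *
p,R=st();s=snap('top');w=cloud(s).reshape(-1,3)
k=w[(w[:,2]>.16)&(w[:,2]<.2)&(w[:,0]>p[0]+.005)&(w[:,0]<p[0]+.06)&(abs(w[:,1]-p[1])<.045)];print(len(k),np.percentile(k[:,2],[10,50,90]),k[:,0].max(),k[:,1].min(),k[:,1].max())
s=snap('side');cv2.imwrite('pics/s8.png',cv2.resize(s['image'][130:330,300:540],None,fx=3,fy=3))
E
```

```text
t 37.55 p [ 0.4572 -0.2802  0.1519] lean 22.4 head 2.9 xhead -2.3 y [-0.028 -0.999 -0.033] q [ 1.1   0.09 -0.47  2.   -0.29  0.77 -0.78] open 0.0543 F [-1.1 -0.6 -3.9]
427 [0.17203484 0.18157597 0.18407422] 0.4934974270099205 -0.31169400698184463 -0.24142196047311223
```

View pics/s8.png

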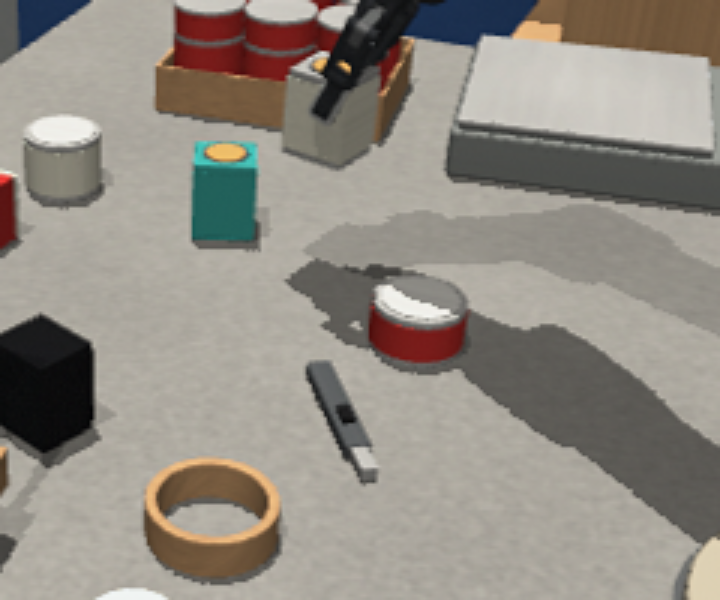

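The crop shows tin B held upright at (330,110). It is gripped about 13° off square, but firmly at 60 N. I carry it to the front of the right bay.

Emit:
send_rows([
  [[0.012,-0.098,0.007,0],[0.025,-0.196,0.014,0],[0.037,-0.294,0.021,0],[0.05,-0.392,0.029,0],[0.063,-0.49,0.037,0]],
])

```text
time: 38.15
ee_pos: [0.4995, -0.0346, 0.1522]
orientation: [[0.925, -0.028, 0.38], [-0.038, -0.999, 0.019], [0.379, -0.032, -0.925]]
wrist_force: [1.3, 0.0, -3.2]
opening: 0.0497
grip_force: 63.0
```

Emit:
send_rows([
  [[-0.004,-0.098,0.008,0],[-0.009,-0.196,0.016,0],[-0.013,-0.294,0.024,0],[-0.018,-0.392,0.033,0],[-0.022,-0.49,0.042,0]],
])

```text
time: 38.65
ee_pos: [0.5041, 0.1937, 0.1378]
orientation: [[0.925, -0.029, 0.38], [-0.039, -0.999, 0.018], [0.379, -0.032, -0.925]]
wrist_force: [-0.0, -0.6, -3.6]
opening: 0.0501
grip_force: 63.0
```

Emit:
send_rows([
  [[0,0,0,0],[0,0,0,0],[0,0,0,0],[0,0,0,0],[0,0,0,0]],
])

```text
time: 39.15
ee_pos: [0.505, 0.1913, 0.1385]
orientation: [[0.925, -0.03, 0.38], [-0.04, -0.999, 0.018], [0.379, -0.032, -0.925]]
wrist_force: [-0.4, 0.5, -3.4]
opening: 0.05
grip_force: 63.3
```

```bash
cat > pre.py <<'E'
from h import *
s=snap('side');snap('top')
p,R=st();pl=np.array([(p[:2]-c0)@X,(p[:2]-c0)@Y]);print('tcp loc',pl)
for n in('side','top'):
    l=loc(n)
    for z0,z1 in((p[2]-.045,p[2]-.025),(p[2]-.02,p[2]+.01),(p[2]+.018,p[2]+.036),(.28,.3)):
        k=l[(l[:,2]>z0)&(l[:,2]<z1)&(abs(l[:,0]-pl[0])<.07)&(abs(l[:,1]-pl[1])<.05)]
        if len(k)>9: print(n,z0.__round__(3) if 0 else round(float(z0),3),len(k),'x',np.percentile(k[:,0],[2,98]).round(4),'y',np.percentile(k[:,1],[2,98]).round(4),'z',np.median(k[:,2]).round(4))
E
python3 pre.py
```

```text
t 39.25 p [0.505  0.1919 0.1386] lean 22.4 head 2.8 xhead -2.4 y [-0.029 -0.999 -0.032] q [ 0.5   0.16 -1.09  2.04  0.5   0.74 -2.5 ] open 0.05 F [ 0.2 -0.6 -3.5]
tcp loc [-0.07096273 -0.07481914]
side 0.094 351 x [-0.0966 -0.0337] y [-0.0919 -0.0463] z 0.1041
side 0.119 531 x [-0.0969 -0.0324] y [-0.0947 -0.0389] z 0.1334
side 0.157 276 x [-0.1031 -0.0342] y [-0.1035 -0.036 ] z 0.1649
side 0.28 335 x [-0.1402 -0.0953] y [-0.0549 -0.0323] z 0.2904
top 0.094 13 x [-0.0655 -0.0423] y [-0.1069 -0.1013] z 0.1033
top 0.119 34 x [-0.0725 -0.0421] y [-0.11   -0.0445] z 0.1393
top 0.157 653 x [-0.0822 -0.0357] y [-0.1069 -0.0483] z 0.1673
top 0.28 212 x [-0.1299 -0.089 ] y [-0.1071 -0.0522] z 0.2898
```

Emit:
send_rows([
  [[0.01,-0.025,0.008,0],[0.025,-0.05,0.02,0],[0.042,-0.076,0.034,0],[0.06,-0.076,0.048,0],[0.075,-0.076,0.061,0]],
])

```text
time: 39.75
ee_pos: [0.5528, 0.2296, 0.1254]
orientation: [[0.925, -0.028, 0.379], [-0.038, -0.999, 0.019], [0.378, -0.032, -0.925]]
wrist_force: [0.2, -0.8, -3.2]
opening: 0.0499
grip_force: 63.6
```

Emit:
send_rows([
  [[0,0,0,0],[-0.007,0.001,0.018,0],[-0.015,0.001,0.036,0],[-0.022,0.002,0.054,0],[-0.022,0.002,0.054,0]],
])

```text
time: 40.25
ee_pos: [0.5508, 0.2294, 0.0944]
orientation: [[0.926, -0.028, 0.377], [-0.037, -0.999, 0.018], [0.376, -0.031, -0.926]]
wrist_force: [-0.5, -1.6, -2.5]
opening: 0.05
grip_force: 63.5
```

```bash
python3 pre.py
```

```text
t 40.35 p [0.5516 0.2303 0.0962] lean 22.3 head 3.0 xhead -2.3 y [-0.027 -0.999 -0.032] q [ 0.26  0.38 -0.96  1.95  0.78  0.77 -2.73] open 0.0498 F [ 0.5  0.9 -2.9]
tcp loc [-0.01965012 -0.04299727]
side 0.051 515 x [-0.0565  0.0501] y [-0.088  0.003] z 0.0629
side 0.076 477 x [-0.0466  0.0178] y [-0.0634 -0.0069] z 0.092
side 0.114 233 x [-0.0527  0.0173] y [-0.0743 -0.0046] z 0.1212
side 0.28 199 x [-0.0888 -0.0552] y [-0.0251  0.004 ] z 0.2899
top 0.051 83 x [-0.0524  0.0499] y [-0.0901  0.0017] z 0.0644
top 0.076 29 x [-0.0222  0.0016] y [-0.0801 -0.0461] z 0.098
top 0.114 405 x [-0.0294  0.0167] y [-0.0783 -0.0165] z 0.1243
top 0.28 258 x [-0.0881 -0.0506] y [-0.0778 -0.0089] z 0.2918
```

Emit:
send_rows([
  [[-0.001,0,0.003,0],[-0.002,0,0.005,0],[-0.002,0,0.006,0],[-0.002,0,0.006,0],[-0.002,0,0.006,0]],
])

```text
time: 40.85
ee_pos: [0.5523, 0.2303, 0.0935]
orientation: [[0.925, -0.028, 0.38], [-0.038, -0.999, 0.02], [0.379, -0.033, -0.925]]
wrist_force: [0.2, -0.4, -3.0]
opening: 0.0497
grip_force: 63.5
```

Emit:
send_rows([
  [[-0.001,0,0.002,0],[-0.002,0,0.004,0],[-0.002,0,0.005,0],[-0.002,0,0.005,0],[-0.002,0,0.005,0]],
])

```text
time: 41.35
ee_pos: [0.5532, 0.2308, 0.0927]
orientation: [[0.924, -0.027, 0.383], [-0.037, -0.999, 0.019], [0.382, -0.032, -0.924]]
wrist_force: [-8.9, -3.1, 13.8]
opening: 0.0497
grip_force: 66.7
```

Touched the floor. I release and back out along the same path.

Emit:
send_rows([
  [[0.001,0,-0.003,0],[0.001,0,-0.003,0],[0.001,0,-0.003,0],[0.001,0,-0.003,0],[0.001,0,-0.003,0]],
], claw=0.28)

```text
time: 41.85
ee_pos: [0.5522, 0.2303, 0.0922]
orientation: [[0.925, -0.028, 0.379], [-0.038, -0.999, 0.02], [0.379, -0.033, -0.925]]
wrist_force: [0.6, 0.0, 1.0]
opening: 0.0614
grip_force: 0.0
```

Emit:
send_rows([
  [[-0.01,0,-0.03,0],[-0.03,0,-0.08,0],[-0.06,0,-0.14,0],[-0.09,0,-0.2,0],[-0.12,0,-0.26,0]],
])

```text
time: 42.35
ee_pos: [0.4477, 0.2303, 0.1884]
orientation: [[0.925, -0.027, 0.378], [-0.037, -0.999, 0.02], [0.377, -0.033, -0.926]]
wrist_force: [-0.4, -0.5, 0.1]
opening: 0.0614
grip_force: 0.0
```

Emit:
send_rows([
  [[0,0,0,0],[0,0,0,0],[0,0,0,0],[0,0,0,0],[0,0,0,0]],
])

```text
time: 42.85
ee_pos: [0.4487, 0.2297, 0.1874]
orientation: [[0.926, -0.028, 0.376], [-0.038, -0.999, 0.021], [0.375, -0.034, -0.926]]
wrist_force: [-0.6, -0.1, 0.2]
opening: 0.0614
grip_force: 0.0
```

```bash
python3 chk.py
```

```text
t 42.85 p [0.4487 0.2297 0.1874] lean 22.1 head 3.2 xhead -2.4 y [-0.028 -0.999 -0.034] q [ 0.56 -0.08 -1.17  2.04  0.18  0.81 -2.33] open 0.0614 F [-0.6 -0.1  0.2]
side rim [-0.5 -1.2] z at y ends 0.0683 0.0684
side 1 856 z 0.1211 ((-15.237531661987305, 42.57472229003906), (53.268062591552734, 57.83024597167969), 81.54381561279297)
side -1 685 z 0.121 ((-11.73252010345459, -42.86933898925781), (53.215171813964844, 57.7667350769043), 77.11199951171875)
top rim [-0.1 -0.3] z at y ends 0.0693 0.0703
top 1 547 z 0.1213 ((-14.384679794311523, 42.86782455444336), (51.637577056884766, 56.25312042236328), 80.43350982666016)
top -1 525 z 0.1212 ((-11.010412216186523, -43.520660400390625), (50.501773834228516, 56.080902099609375), 77.11844635009766)
```

Both tins stand level on the tray floor at +43 and −43 mm, and the tray has not moved. I hand in.

```bash
python3 -c "
from rig import arm
print(arm.close_job())"
```

```text
the job is handed in; nothing more can be done
None
```

The job is handed in at 43 s: tin A was righted on the bench by two pushed quarter turns, and both tins now stand lid up in the tray about 43 mm each side of the divider, with the tray level and unmoved; close_job returned no verdict.

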